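# Unload and reload a drill jig from a slide-feed magazine and fit the bush plate

## Task

Reload the drill jig for the next cycle: move the drilled parts left in its nests to the tray, side by side and flat on its floor, and lay a fresh blank flat in every nest, drawing the blanks one at a time from under the stack with the magazine's feed slide and leaving the rest in the chute. Then, with the slide pushed fully home and no blank left lying about, lower the bush plate level over both dowels (wide hole on the thick dowel) until it sits fully down on their collars. Do not disturb the oil bottle just behind the tray or the side cutters.

Things in the scene. Friction and masses are not known exactly. Their poses are not given: they have to be found in the camera images.
- chute (a point): axis of the open-topped grey column (48 x 67 mm outside, flared mouth 86 mm wide and 118 mm above the bench) of a fixed gravity magazine with five blanks stacked flat in it, lengths across the slide. The point is at the slide's floor, 14 mm above the bench, on which the bottom blank lies. Axes: the slide pulls out along -x (to the robot), z up. The column's front gate, 34 mm above the bench, passes only the bottom blank
- feed_slide (a joint): travel of the magazine's slide, m: 0 home, 0.085 fully out. Home, the bottom blank lies in its pocket (41 mm long, open-sided, floor 36 mm wide). Fully out, the blank is about 82 mm in front of the chute's axis, to be lifted from above by its 36 mm wide end faces; the slide's tail holds the stack up. Pushed fully home, the next blank drops in. Takes 3 to 6 N, stays where left
- slide_knob (a point): centre of the slide's black upright round knob, 22 mm diameter, 24 mm high, 44 mm above the bench, 78 mm in front of the chute's axis when home; it moves with the slide; axes as the chute's. The magazine's dark steel base below is 8 mm high, 74 mm wide, from x = -146 to +116 mm of the chute's axis
- jig: fixed drill-jig base, dark steel, 92 x 200 x 12 mm; origin at the centre of its underside, y along its length, z up. Three nests in a row along y, 46 mm apart, and an upright dowel beyond each end of the row. A nest, 60 mm (x) by 40 mm within ribs 5 mm high, takes one blank lying flat, length along x; the blank stands 11 mm above the ribs, to be held by its 36 mm wide end faces
- nest_1 (a point): centre of the floor of the jig's nest at the +y end of the row, next to the thick dowel, 12 mm above the bench; axes as the jig's
- nest_2 (a point): centre of the floor of the jig's nest in the middle, 12 mm above the bench; axes as the jig's
- nest_3 (a point): centre of the floor of the jig's nest at the -y end of the row, next to the thin dowel, 12 mm above the bench; axes as the jig's
- dowel_thick (a point): axis of the jig's 12 mm dowel at the top of its 20 mm collar (29 mm above the bench, 1 mm above the blanks in the nests), on which the bush plate comes to rest; the dowel, with tapered nose, stands 26 mm above the collar; axes as the jig's
- dowel_thin (a point): the same for the jig's 8 mm dowel at the other end, 172 mm away along -y
- bush_plate: loose aluminium bush plate 80 x 200 x 10 mm with six dark drill bushes, 0.4 to 0.65 kg; starts flat on the bench; origin at the centre of its underside, y along its length, z up; fitted, its axes agree with the jig's. Black handle bar over its middle: 12 mm wide (x), 90 mm long (y), 14 mm high, centre 38 mm above the underside, on two posts 72 mm apart
- hole_wide (a point): on the plate's underside, axis of its wide dowel hole (13.5 mm, for the thick dowel), at +86 mm along the plate's y
- hole_narrow (a point): on the plate's underside, axis of its narrow dowel hole (9.5 mm, for the thin dowel), at -86 mm along the plate's y
- blank_1: a plain aluminium blank, a rectangular block 56 x 36 x 16 mm with slightly rounded edges, 0.09 kg; origin at its centre, x along its 56 mm length, y along its 36 mm width, z up; starts in the magazine, the lowest of the stack, lying in the slide
- blank_2: a plain aluminium blank, a rectangular block 56 x 36 x 16 mm with slightly rounded edges, 0.09 kg; origin at its centre, x along its 56 mm length, y along its 36 mm width, z up; starts in the magazine, second from the bottom
- blank_3: a plain aluminium blank, a rectangular block 56 x 36 x 16 mm with slightly rounded edges, 0.09 kg; origin at its centre, x along its 56 mm length, y along its 36 mm width, z up; starts in the magazine, third
- blank_4: a plain aluminium blank, a rectangular block 56 x 36 x 16 mm with slightly rounded edges, 0.09 kg; origin at its centre, x along its 56 mm length, y along its 36 mm width, z up; starts in the magazine, fourth
- blank_5: a plain aluminium blank, a rectangular block 56 x 36 x 16 mm with slightly rounded edges, 0.09 kg; origin at its centre, x along its 56 mm length, y along its 36 mm width, z up; starts in the magazine, the top one
- drilled_1: a finished part: like a blank (56 x 36 x 16 mm, 0.09 kg, the same origin and axes) but with two 7 mm holes, dark on its faces, 34 mm apart; if present it starts lying flat in nest_1 of the jig
- drilled_2: a finished part: like a blank (56 x 36 x 16 mm, 0.09 kg, the same origin and axes) but with two 7 mm holes, dark on its faces, 34 mm apart; if present it starts lying flat in nest_2 of the jig
- drilled_3: a finished part: like a blank (56 x 36 x 16 mm, 0.09 kg, the same origin and axes) but with two 7 mm holes, dark on its faces, 34 mm apart; if present it starts lying flat in nest_3 of the jig
- tray: fixed low open grey tray for finished parts, 130 x 130 mm, walls 3 mm thick and 14 mm high, floor 3 mm above the bench; origin at the centre of its underside, z up
- oil_bottle: bystander: small white squeeze bottle with a red nozzle, 40 mm diameter, 125 mm tall, the one standing just behind the tray (another stands further back); origin at its foot
- side_cutters: bystander: side cutters with blue handles, 54 x 135 x 16 mm, lying beyond the tray
Not all that is in view belongs to the job. What is shaped like the blank_5 but blue or red is not meant.

How it is judged (in metres and radians):
On the way, in this order (a step that is already met when the one before it is completed fails the run):
1. the feed slide is drawn fully out and has brought the bottom blank clear of the column, with the blanks above still in the chute (value of joint feed_slide above 0.078 m and horizontal distance between blank_1 and chute above 0.07 m and horizontal distance between each of blank_2, blank_3, blank_4, blank_5 and chute below 0.012 m), for 0.2 s.
2. all three nests of the jig hold a fresh blank lying flat (((horizontal distance between blank_1 and nest_1 below 0.005 m and z of blank_1 in the frame of nest_1 between 0.005 and 0.011 m and angle between the z axis of blank_1 and the z axis of nest_1, either way round below 0.06 rad) or (horizontal distance between blank_2 and nest_1 below 0.005 m and z of blank_2 in the frame of nest_1 between 0.005 and 0.011 m and angle between the z axis of blank_2 and the z axis of nest_1, either way round below 0.06 rad) or (horizontal distance between blank_3 and nest_1 below 0.005 m and z of blank_3 in the frame of nest_1 between 0.005 and 0.011 m and angle between the z axis of blank_3 and the z axis of nest_1, either way round below 0.06 rad) or (horizontal distance between blank_4 and nest_1 below 0.005 m and z of blank_4 in the frame of nest_1 between 0.005 and 0.011 m and angle between the z axis of blank_4 and the z axis of nest_1, either way round below 0.06 rad) or (horizontal distance between blank_5 and nest_1 below 0.005 m and z of blank_5 in the frame of nest_1 between 0.005 and 0.011 m and angle between the z axis of blank_5 and the z axis of nest_1, either way round below 0.06 rad)) and ((horizontal distance between blank_1 and nest_2 below 0.005 m and z of blank_1 in the frame of nest_2 between 0.005 and 0.011 m and angle between the z axis of blank_1 and the z axis of nest_2, either way round below 0.06 rad) or (horizontal distance between blank_2 and nest_2 below 0.005 m and z of blank_2 in the frame of nest_2 between 0.005 and 0.011 m and angle between the z axis of blank_2 and the z axis of nest_2, either way round below 0.06 rad) or (horizontal distance between blank_3 and nest_2 below 0.005 m and z of blank_3 in the frame of nest_2 between 0.005 and 0.011 m and angle between the z axis of blank_3 and the z axis of nest_2, either way round below 0.06 rad) or (horizontal distance between blank_4 and nest_2 below 0.005 m and z of blank_4 in the frame of nest_2 between 0.005 and 0.011 m and angle between the z axis of blank_4 and the z axis of nest_2, either way round below 0.06 rad) or (horizontal distance between blank_5 and nest_2 below 0.005 m and z of blank_5 in the frame of nest_2 between 0.005 and 0.011 m and angle between the z axis of blank_5 and the z axis of nest_2, either way round below 0.06 rad)) and ((horizontal distance between blank_1 and nest_3 below 0.005 m and z of blank_1 in the frame of nest_3 between 0.005 and 0.011 m and angle between the z axis of blank_1 and the z axis of nest_3, either way round below 0.06 rad) or (horizontal distance between blank_2 and nest_3 below 0.005 m and z of blank_2 in the frame of nest_3 between 0.005 and 0.011 m and angle between the z axis of blank_2 and the z axis of nest_3, either way round below 0.06 rad) or (horizontal distance between blank_3 and nest_3 below 0.005 m and z of blank_3 in the frame of nest_3 between 0.005 and 0.011 m and angle between the z axis of blank_3 and the z axis of nest_3, either way round below 0.06 rad) or (horizontal distance between blank_4 and nest_3 below 0.005 m and z of blank_4 in the frame of nest_3 between 0.005 and 0.011 m and angle between the z axis of blank_4 and the z axis of nest_3, either way round below 0.06 rad) or (horizontal distance between blank_5 and nest_3 below 0.005 m and z of blank_5 in the frame of nest_3 between 0.005 and 0.011 m and angle between the z axis of blank_5 and the z axis of nest_3, either way round below 0.06 rad))), for 0.2 s.
3. the slide is fully home and the bush plate sits level, fully down over both dowels (value of joint feed_slide below 0.005 m and horizontal distance between hole_wide and dowel_thick below 0.003 m and horizontal distance between hole_narrow and dowel_thin below 0.003 m and z of hole_wide in the frame of dowel_thick below 0.002 m and z of hole_narrow in the frame of dowel_thin below 0.002 m and angle between bush_plate's own z axis and vertical below 0.03 rad), for 0.3 s.
At the end, for the whole second after the job is handed in: Each nest holds a flat blank (5 mm in plan, 3 mm in height, 0.06 rad), other blanks are in the chute (12 mm), drilled parts flat on the tray floor, slide home (5 mm), bush plate level (0.03 rad), at rest, holes within 3 mm of their dowel axes (wide on thick), underside within 2 mm of both collars (all of step 2 and all of step 3 and x of drilled_1 in the frame of tray between -0.05 and 0.05 m and y of drilled_1 in the frame of tray between -0.05 and 0.05 m and z of each of drilled_1, drilled_2, drilled_3 in the frame of tray below 0.015 m and angle between the z axis of each of drilled_1, drilled_2, drilled_3 and the z axis of tray, either way round below 0.1 rad and x of drilled_2 in the frame of tray between -0.05 and 0.05 m and y of drilled_2 in the frame of tray between -0.05 and 0.05 m and x of drilled_3 in the frame of tray between -0.05 and 0.05 m and y of drilled_3 in the frame of tray between -0.05 and 0.05 m and (horizontal distance between blank_1 and chute below 0.012 m or horizontal distance between blank_1 and nest_1 below 0.005 m or horizontal distance between blank_1 and nest_2 below 0.005 m or horizontal distance between blank_1 and nest_3 below 0.005 m) and (horizontal distance between blank_2 and chute below 0.012 m or horizontal distance between blank_2 and nest_1 below 0.005 m or horizontal distance between blank_2 and nest_2 below 0.005 m or horizontal distance between blank_2 and nest_3 below 0.005 m) and (horizontal distance between blank_3 and chute below 0.012 m or horizontal distance between blank_3 and nest_1 below 0.005 m or horizontal distance between blank_3 and nest_2 below 0.005 m or horizontal distance between blank_3 and nest_3 below 0.005 m) and (horizontal distance between blank_4 and chute below 0.012 m or horizontal distance between blank_4 and nest_1 below 0.005 m or horizontal distance between blank_4 and nest_2 below 0.005 m or horizontal distance between blank_4 and nest_3 below 0.005 m) and (horizontal distance between blank_5 and chute below 0.012 m or horizontal distance between blank_5 and nest_1 below 0.005 m or horizontal distance between blank_5 and nest_2 below 0.005 m or horizontal distance between blank_5 and nest_3 below 0.005 m) and linear speed of bush_plate below 0.02 m/s); the robot touches nothing.
It fails at once if the top blank leaves the chute: blanks are drawn from the bottom, never from the top (horizontal distance between blank_5 and chute above 0.02 m).
It fails at once if oil bottle disturbed (moved more than 3 cm) (distance of oil_bottle from where it was at the start of the episode above 0.03 m).
It fails at once if side cutters disturbed (moved more than 3 cm) (distance of side_cutters from where it was at the start of the episode above 0.03 m).
Of drilled_1, drilled_2, drilled_3 only 1 to 3 are there at a start; the rules pass over those that are not, and their reading is None.
At some moment in a run one of bush_plate may be knocked a few centimetres aside while the robot is not near it.
Once in a run the grip may slacken for a moment while it holds something.
It also fails if it takes over 210 s, if anything falls off the work surface, if the arm or the gripper's body presses on something with over 40 N, if the wrist force passes 120 N, or if a joint passes its speed limit or range.

## Robot

A 7-joint arm with a two-finger parallel gripper is mounted at the origin on a cart in front of the work surface, level with it; the furniture and walls round the work are solid. World frame = base frame: x ahead of the robot, y to its left, z up, the work surface at z = 0. Lengths are in mm, angles in rad, forces in N, time in s.
With the tool pointing down it reaches from about 400 to 875 mm from the base axis. Payload 4.4 kg.
Tool frame: the origin (TCP) lies at the very end of the fingers, on their centre line; the grasp point (between the pads) lies 19 mm behind it (ctrl.pinch_z is the z of the grasp point in the tool frame, in mm); z points along the fingers, x is the direction in which the jaws open and shut, and the axes are right-handed (so a half turn about z gives the same grasp; the last joint's range is limited). The gripper opens to 85 mm and grips with 20 to 120 N. Pads are 22 mm wide; open, the fingers measure 114 mm over their backs; the gripper's body (76 mm by 85 mm) begins 54 mm behind the grasp point. The pads swing forward as they close: fully open they stand 13 mm farther back than shut.
Start: joints at [-1.238, 0.628, 0.038, 1.517, -0.027, 0.996, -0.02], TCP at [252.381, 599.017, 231.313] pointing down, gripper open.
Joint ranges: [-3.06, 3.06], [-0.37, 2.12], [-1.25, 1.32], [0.18, 2.47], [-1.1, 4.24], [0.23, 1.98], [-2.94, 2.94]. Speed limits (rad/s): [2.57, 2.57, 3.14, 3.14, 3.14, 3.14, 3.14].

## Interface

Orientations are given as [roll, pitch, yaw] about the fixed x, y, z axes, in that order (R = Rz(yaw) Ry(pitch) Rx(roll)).
In Python, from cell import sensors, get_image, order, ctrl gives the robot as it stands.
- The arm moves only by the tool arm_command, never from a script. Its argument "rows" is a list that holds one entry, the list of rows, each a list of 6 numbers: the shift along the tool's x, y, z in mm, then the turn, a rotation vector about the tool's x, y, z in degrees. A call has 1 to 20 rows; each row is the pose to reach, as a shift and turn from the pose commanded when the call began, along the tool's axes at that moment; what a row does not reach only later rows make up. A row lasts 1/12 s, in which the tool goes at most 41.7 mm and 7.16 degrees, less where a joint would pass 70% of its speed; a pose out of reach is approached as far as the arm can. A call with a gripper value outside its range is refused whole. "claw" is the opening, from -1 (shut) to 1 (fully open), set as the call begins (left out, the last holds). The fingers move at their own pace and stop on an object; the grip force is fixed at half the most. Time passes only in rows, so rows that repeat a pose let the fingers close. It gives the time, the measured TCP pose, the force and the opening at its end, in the units of the state.
- sensors.read_state(): the state, without advancing time (a new reading comes with each control period).
- get_image(name): name is "scene" or "top" or "wrist"; returns a dict with "pixels" (400x640x3 uint8, red, green, blue), "z_map" (400x640 float32, mm along the optical axis (not along the pixel's ray), 0 where there is no reading), "K" (3x3 intrinsics, pixels), "k1" (the pictures are not rectified: a ray, as slopes to the right and down, at radius r is drawn at 1 + k1 r^2 times it, then the intrinsics apply), "pose" (4x4, takes a point from camera to world coordinates). Camera axes: x right, y up, looking along -z (the intrinsics and any distortion apply to the point x, -y, -z); pixel columns grow to the right and rows downward; lengths in mm; the calibration is good to about 2 mm. A picture is of the moment at which its call begins.
- order.finish_job(): hands the job in, once; it reports no verdict.
The state is a dict: "clock": time; "qpos": joint angles; "qd": joint speeds; "tau": joint torques, N m; "eef_pos": TCP position; "tool_rot": TCP orientation; "force": force on the tool from outside, world axes, zero at the start; "torque": the same for the moment, N m; "width": finger opening in mm.
Only numpy, scipy, OpenCV 4.12 (cv2) and the standard library are available. Lean on these libraries where they do the work, as an engineer would, in place of code of your own. Each camera call takes 0.05 s, during which the arm holds its last target.

## Working session

There is one attempt and no reset: what is moved stays moved. The work goes in short steps, Python scripts to look and compute and a tool call to move; the robot and the scene stay as the last step left them, time stands still between calls to the robot, and variables do not carry over. Pictures are saved under pics/ and viewed, and the job is handed in when it is done.

Besides the shell and the picture viewer there is one more tool, called after "Emit:" as a command line: name --argument value ..., lists and objects as JSON in quotes. arm_command: Moves the arm, as the interface text tells. Its arguments: {"type":"object","properties":{"rows":{"type":"array","items":{"type":"array","items":{"type":"array","items":{"type":"number"}}}},"claw":{"type":"number"}},"required":["rows"]}

```bash
ls; mkdir -p pics; cat > h.py <<'E'
import numpy as np, cv2
from cell import sensors, get_image, order, ctrl
def grab(name):
    d=get_image(name); np.savez('last_%s.npz'%name,**{k:d[k] for k in('pixels','z_map','K','k1','pose')}); return d
def load(name): return np.load('last_%s.npz'%name)
def save(d,fn,crop=None,scale=1):
    im=np.array(d['pixels'])[:,:,::-1]
    if crop: im=im[crop[1]:crop[3],crop[0]:crop[2]]
    if scale!=1: im=cv2.resize(im,None,fx=scale,fy=scale,interpolation=cv2.INTER_CUBIC)
    cv2.imwrite('pics/'+fn,im)
def rays(d,uv):
    uv=np.asarray(uv,float).reshape(-1,1,2)
    p=cv2.undistortPoints(uv,np.array(d['K'],float),np.array([float(d['k1']),0,0,0])).reshape(-1,2)
    return np.c_[p[:,0],-p[:,1],-np.ones(len(p))]
def at_z(d,uv,z):
    """world points of pixels on plane z"""
    P=np.array(d['pose']); r=rays(d,uv)@P[:3,:3].T; o=P[:3,3]
    s=(z-o[2])/r[:,2]; return o+r*s[:,None]
def by_depth(d,uv):
    P=np.array(d['pose']); uv=np.asarray(uv).reshape(-1,2)
    zz=np.array(d['z_map'])[uv[:,1].astype(int),uv[:,0].astype(int)]
    return (rays(d,uv)*zz[:,None])@P[:3,:3].T+P[:3,3]
def cloud(d):
    h,w=d['z_map'].shape
    u,v=np.meshgrid(np.arange(w),np.arange(h)); return by_depth(d,np.c_[u.ravel(),v.ravel()]).reshape(h,w,3)
def proj(d,X):
    P=np.array(d['pose']); c=(np.asarray(X,float).reshape(-1,3)-P[:3,3])@P[:3,:3]
    c=c*[1,-1,-1]
    return cv2.projectPoints(c.reshape(-1,1,3),np.zeros(3),np.zeros(3),np.array(d['K'],float),np.array([float(d['k1']),0,0,0]))[0].reshape(-1,2)
E
python3 - <<'E'
from h import *
print(sensors.read_state()); print(ctrl.pinch_z, [a for a in dir(ctrl) if a[0]!='_'])
for n in('scene','top','wrist'):
    d=grab(n); save(d,n+'0.png'); print(n,d['K'],d['k1'],d['pose'])
E
```

```text
pics
{'clock': 0.0, 'qpos': array([-1.23779825,  0.62931048,  0.03841915,  1.51836047, -0.02702854,
        0.99628327, -0.01999527]), 'qd': array([ 0.00099002,  0.00215679, -0.00129997,  0.0014781 , -0.00053462,
        0.00044975,  0.00135636]), 'tau': array([-6.59379657e-04, -5.63403726e+01,  1.22599650e+00, -1.93453145e+01,
        1.09348178e-02,  1.05420436e-02, -6.44232827e-06]), 'eef_pos': array([252.11706683, 598.44878623, 230.41415837]), 'tool_rot': array([-3.14157757e+00,  1.84484599e-03,  1.17200608e+00]), 'force': array([ 0.02605865, -0.92308413, -0.24407528]), 'torque': array([ 0.03292046, -0.00275197, -0.01378533]), 'width': 85.16410407930883}
-18.700000000000003 ['MotionError', 'pinch_z']
scene [[417.85840439   0.         323.89875548]
 [  0.         417.85840439 196.39017434]
 [  0.           0.           1.        ]] -0.10459620413187078 [[ 5.44748846e-01  6.05985477e-01 -5.79681202e-01 -1.44168578e+02]
 [-8.38594420e-01  3.91297041e-01 -3.79006629e-01 -5.08596258e+02]
 [-2.84497380e-03  6.92580845e-01  7.21334651e-01  9.63298694e+02]
 [ 0.00000000e+00  0.00000000e+
[... 180 characters left out ...]
437833207 [[-2.49201590e-02  9.90539420e-01 -1.34946816e-01  3.78913432e+02]
 [-9.99601317e-01 -2.64822533e-02 -9.79268764e-03 -3.90370938e+01]
 [-1.32737389e-02  1.34648979e-01  9.90804451e-01  1.73358194e+03]
 [ 0.00000000e+00  0.00000000e+00  0.00000000e+00  1.00000000e+00]]
wrist [[324.4396058    0.         318.59001408]
 [  0.         324.4396058  197.12848298]
 [  0.           0.           1.        ]] -0.0598964592849659 [[ 3.87719423e-01 -8.87573468e-01 -2.48770955e-01  1.90342924e+02]
 [ 9.21777268e-01  3.73167355e-01  1.05227344e-01  6.26449395e+02]
 [-5.63799958e-04 -2.70110096e-01  9.62829278e-01  3.72794525e+02]
 [ 0.00000000e+00  0.00000000e+00  0.00000000e+00  1.00000000e+00]]
```

View pics/scene0.png

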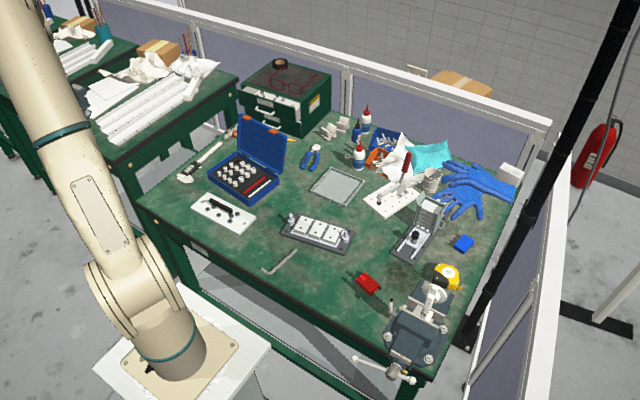

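View pics/top0.png

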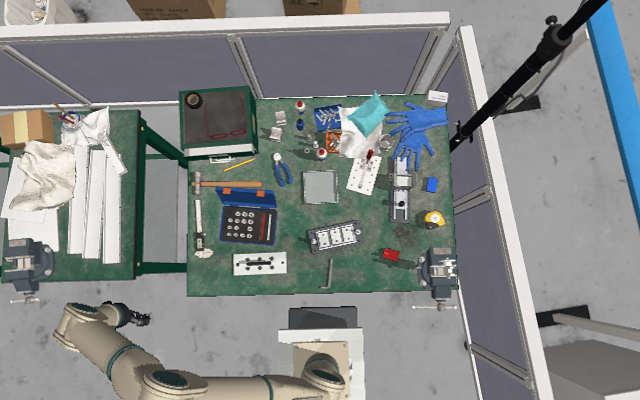

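View pics/wrist0.png

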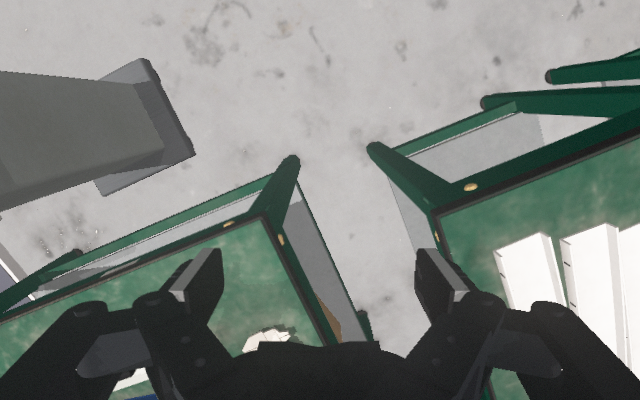

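```bash
python3 - <<'E'
from h import *
d=load('top'); save(d,'top0c.png',(220,80,460,300),3.2)
d=load('scene'); save(d,'scene0c.png',(180,100,500,300),2.5)
E
```

```text
(no output)
```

View pics/top0c.png

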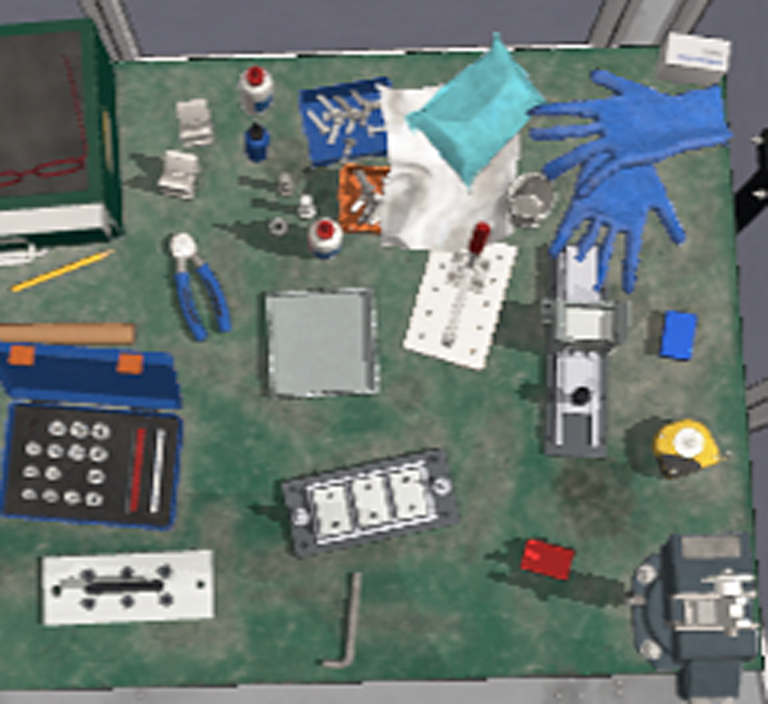

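View pics/scene0c.png

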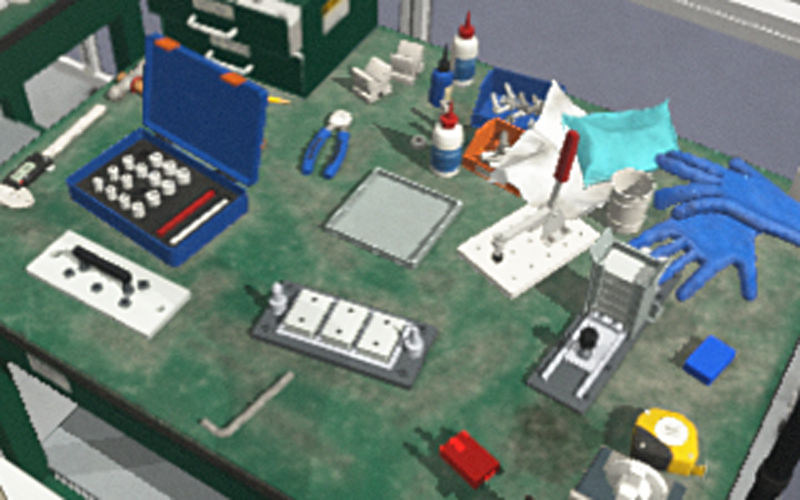

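```bash
python3 - <<'E'
from h import *
d=load('top')
f=lambda u,v:(220+u/3.2,80+v/3.2)
pts={'n_left dowel':(302,517,29),'dowel right':(443,485,29),'nestmid':(370,500,28),'knob':(580,396,56),'chute':(587,321,60),'tray':(322,342,3),'plate':(128,587,10),'plateL':(57,590,10),'plateR':(200,584,10),'handleL':(90,587,45),'bottle':(325,245,60),'cutters':(198,285,8),'clamp':(480,235,60)}
for k,(u,v,z) in pts.items(): print(k,at_z(d,[f(u,v)],z)[0].round(0), by_depth(d,[f(u,v)])[0].round(0))
E
```

```text
n_left dowel [474.  13.  29.] [473.  13.  51.]
dowel right [ 507. -154.   29.] [ 506. -153.   48.]
nestmid [492. -67.  28.] [492. -68.  22.]
knob [ 606. -317.   56.] [ 605. -317.   58.]
chute [ 694. -329.   60.] [ 688. -323.   94.]
tray [688. -15.   3.] [689. -15.  -4.]
plate [397. 223.  10.] [397. 218.  42.]
plateL [396. 308.  10.] [396. 310.  -3.]
plateR [398. 137.  10.] [399. 138.  -1.]
handleL [398. 262.  45.] [398. 261.  49.]
bottle [795. -22.  60.] [790. -22.  80.]
cutters [762. 135.   8.] [764. 136.  -2.]
clamp [ 802. -207.   60.] [ 777. -197.  156.]
```

```bash
cat >> h.py <<'E'
from scipy.spatial.transform import Rotation as Rn
def Rt(s=None):
    s=s or sensors.read_state(); return Rn.from_euler('xyz',s['tool_rot'])
def go(x,y,z,yawdeg,s=None,tilt=None):
    """rows to target with tool straight down"""
    s=s or sensors.read_state(); R=Rt(s)
    T=Rn.from_euler('xyz',[180,0,yawdeg],degrees=True)
    dp=R.inv().apply(np.array([x,y,z])-s['eef_pos']); rv=(R.inv()*T).as_rotvec(degrees=True)
    print('row',dp.round(1),rv.round(1),'n>=',round(max(np.linalg.norm(dp)/41.7,np.linalg.norm(rv)/7.16),1))
def st():
    s=sensors.read_state(); print('t%.1f'%s['clock'],s['eef_pos'].round(1),np.degrees(s['tool_rot']).round(1),'F',s['force'].round(1),'w%.1f'%s['width'])
E
python3 - <<'E'
from h import *
go(490,-80,220,11.2)
E
```

```text
row [-533.   482.6   11.4] [ 0.   0.1 56. ] n>= 17.2
```

Emit:
arm_command --rows '[[[-533,482,11,0,0,56],[-533,482,11,0,0,56],[-533,482,11,0,0,56],[-533,482,11,0,0,56],[-533,482,11,0,0,56],[-533,482,11,0,0,56],[-533,482,11,0,0,56],[-533,482,11,0,0,56],[-533,482,11,0,0,56],[-533,482,11,0,0,56],[-533,482,11,0,0,56],[-533,482,11,0,0,56],[-533,482,11,0,0,56],[-533,482,11,0,0,56],[-533,482,11,0,0,56],[-533,482,11,0,0,56],[-533,482,11,0,0,56],[-533,482,11,0,0,56],[-533,482,11,0,0,56],[-533,482,11,0,0,56]]]'

```text
clock: 1.82
eef_pos: [489.1, -79.4, 219.9]
tool_rot: [-3.141, 0.001, 0.193]
force: [0.5, 0.5, 0.2]
width: 85.2
```

```bash
python3 - <<'E'
from h import *
st(); d=grab('wrist'); save(d,'w1.png')
print(sensors.read_state()['qpos'].round(2))
E
```

```text
t1.8 [489.1 -79.4 219.9] [-1.80e+02  1.00e-01  1.11e+01] F [0.5 0.5 0.2] w85.2
[-0.15  0.44  0.35  1.96 -0.21  0.77  0.52]
```

View pics/w1.png

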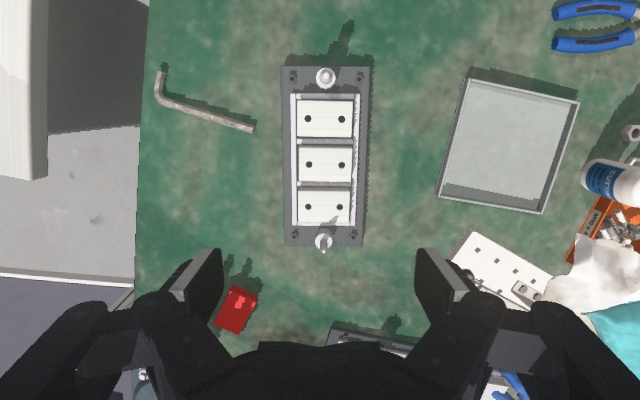

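```bash
python3 - <<'E'
from h import *
d=load('wrist'); save(d,'w1c.png',(270,55,380,260),2.9)
save(d,'w1t.png',(430,60,600,230),3.4)
E
```

```text
(no output)
```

View pics/w1c.png

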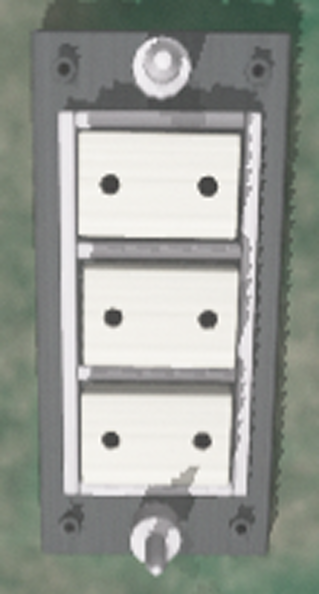

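View pics/w1t.png

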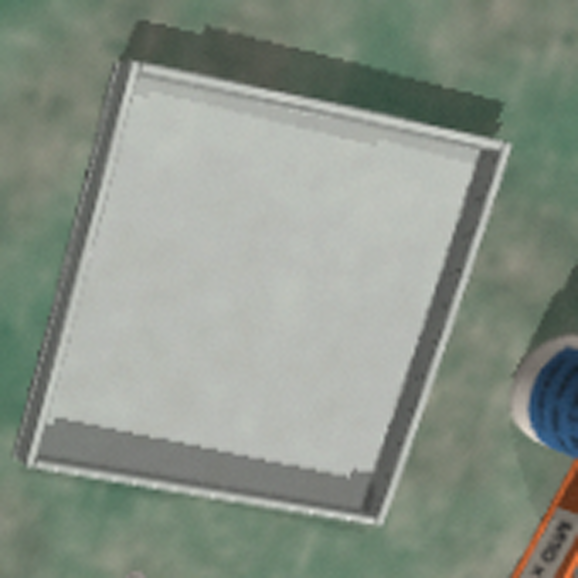

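```bash
python3 - <<'E'
from h import *
d=load('wrist')
f=lambda P:[(270+u/2.9-.33,55+v/2.9-.33) for u,v in P]
c=at_z(d,f([(35,32),(290,32),(268,553),(43,553)]),12); print(c.round(1),c.mean(0))
col=at_z(d,f([(162,67),(155,543)]),29); v=col[0]-col[1];print(col.round(1),col.mean(0),np.linalg.norm(v),np.degrees(np.arctan2(-v[0],v[1])))
h=at_z(d,f([(110,184),(208,186),(112,317),(208,318),(111,440),(202,440)]),28)
for i in(0,2,4):
    v=h[i+1]-h[i]; print('part',((h[i]+h[i+1])/2).round(1),np.linalg.norm(v),np.degrees(np.arctan2(v[1],v[0])))
g=lambda P:[(430+u/3.4-.35,60+v/3.4-.35) for u,v in P]
t=at_z(d,g([(128,62),(508,145),(380,522),(28,462)]),14);print(t.round(1),t.mean(0))
for i in range(4):
    v=t[(i+1)%4]-t[i]; print(np.linalg.norm(v),np.degrees(np.arctan2(v[1],v[0])))
E
```

```text
[[ 432.5   22.    12. ]
 [ 520.3   39.3   12. ]
 [ 557.3 -154.7   12. ]
 [ 468.1 -172.2   12. ]] [494.56931172 -66.41845499  12.        ]
[[ 478.5   17.5   29. ]
 [ 510.  -152.    29. ]] [494.2360852  -67.26259912  29.        ] 172.3810499997534 10.51473771787549
part [485.2 -20.9  28. ] 33.98926947925052 9.97776070605347
part [494.7 -66.4  28. ] 34.46554315860181 10.50277050228931
part [ 502.5 -111.7   28. ] 33.84101698946974 11.089013022795466
[[621.8  48.3  14. ]
 [751.2  51.8  14. ]
 [754.5 -75.5  14. ]
 [626.9 -78.8  14. ]] [688.61469313 -13.54264326  14.        ]
129.4199005008358 1.551834198134984
127.38951512854123 -88.50010284362571
127.66477652393247 -178.50358058312204
127.2765518713426 92.28999830999881
```

```bash
python3 - <<'E'
from h import *
go(485.7,-21.5,60,10.6);go(485.7,-21.5,14,10.6)
E
```

```text
row [  7.9 -55.9 160. ] [-0.1  0.1  0.6] n>= 4.1
row [  8.  -55.9 206. ] [-0.1  0.1  0.6] n>= 5.1
```

Emit:
arm_command --rows '[[[8,-56,40,0,0,0.5],[8,-56,80,0,0,0.5],[8,-56,120,0,0,0.5],[8,-56,150,0,0,0.5],[8,-56,170,0,0,0.5],[8,-56,185,0,0,0.5],[8,-56,195,0,0,0.5],[8,-56,200,0,0,0.5],[8,-56,206,0,0,0.5],[8,-56,206,0,0,0.5]]]' --claw 1

```text
clock: 2.7
eef_pos: [486.7, -22.2, 14.3]
tool_rot: [-3.141, -0.0, 0.187]
force: [0.7, 1.1, 1.1]
width: 85.3
```

```bash
python3 - <<'E'
from h import *
st(); d=grab('wrist'); save(d,'w2.png')
E
```

```text
t2.7 [486.7 -22.2  14.3] [-180.    -0.    10.7] F [0.7 1.1 1.1] w85.3
```

View pics/w2.png

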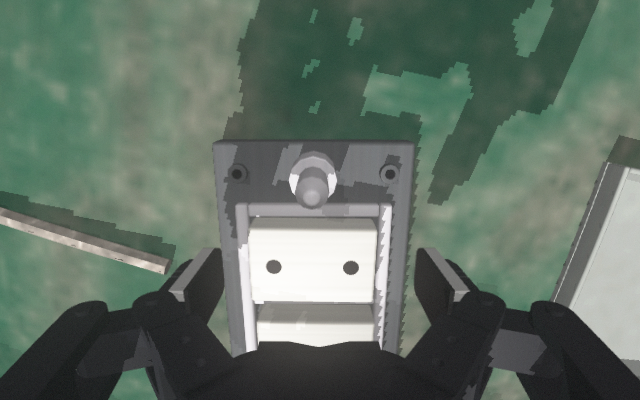

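Emit:
arm_command --rows '[[[0,0,0,0,0,0],[0,0,0,0,0,0],[0,0,0,0,0,0],[0,0,0,0,0,0],[0,0,0,0,0,0],[0,0,0,0,0,0],[0,0,0,0,0,0],[0,0,0,0,0,0]]]' --claw -1

```text
clock: 3.42
eef_pos: [486.3, -22.9, 15.2]
tool_rot: [-3.141, -0.0, 0.186]
force: [-1.6, -0.4, 7.6]
width: 54.4
```

```bash
python3 - <<'E'
from h import *
st(); d=grab('wrist'); save(d,'w3.png')
go(486,-22,80,10.6)
E
```

```text
t3.4 [486.3 -22.9  15.2] [-180.    -0.    10.6] F [-1.6 -0.4  7.6] w54.4
row [ -0.2  -1.  -64.8] [-0. -0.  0.] n>= 1.6
```

View pics/w3.png

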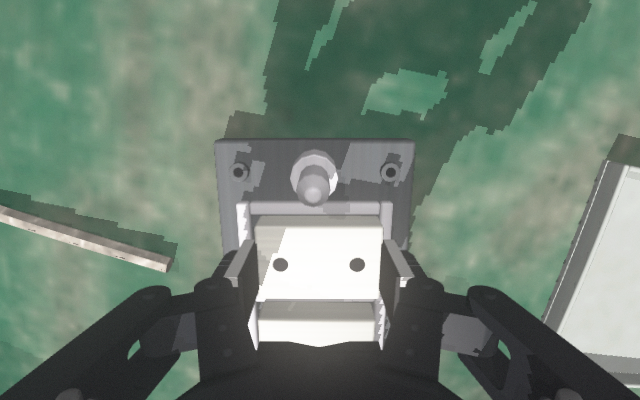

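```bash
python3 - <<'E'
from h import *
go(687.3,26.5,80,1.9);go(687.3,26.5,8,1.9)
E
```

```text
row [206.6 -11.5 -64.8] [-0.  -0.   8.7] n>= 5.2
row [206.6 -11.5   7.2] [-0.  -0.   8.7] n>= 5.0
```

Emit:
arm_command --rows '[[[0,0,-20,0,0,0],[0,0,-45,0,0,0],[0,0,-65,0,0,0],[25,-2,-65,0,0,2],[60,-4,-65,0,0,4],[95,-6,-65,0,0,6],[130,-8,-65,0,0,8],[160,-10,-65,0,0,8.7],[185,-11,-65,0,0,8.7],[200,-11,-65,0,0,8.7],[206,-11.5,-65,0,0,8.7],[206.5,-11.5,-65,0,0,8.7]]]'

```text
clock: 4.47
eef_pos: [688.0, 27.1, 79.1]
tool_rot: [-3.141, -0.0, 0.035]
force: [-0.3, -0.1, -1.0]
width: 54.3
```

```bash
python3 - <<'E'
from h import *
st(); d=grab('wrist'); save(d,'w4.png')
go(687.3,26.5,8,1.9)
E
```

```text
t4.5 [688.   27.1  79.1] [-180.   -0.    2.] F [-0.3 -0.1 -1. ] w54.3
row [ 0.6  0.1 71. ] [0.  0.1 0.1] n>= 1.7
```

View pics/w4.png

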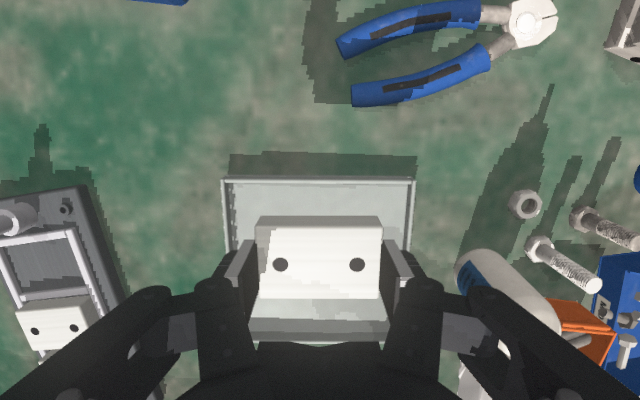

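Emit:
arm_command --rows '[[[0,0,25,0,0,0],[0,0,45,0,0,0],[0,0,58,0,0,0],[0,0,65,0,0,0],[0,0,69,0,0,0],[0,0,71,0,0,0],[0,0,71,0,0,0]]]'

```text
clock: 5.1
eef_pos: [687.6, 26.4, 8.7]
tool_rot: [3.142, -0.0, 0.034]
force: [-0.1, -0.3, -1.1]
width: 54.5
```

Emit:
arm_command --rows '[[[0,0,0,0,0,0],[0,0,0,0,0,0],[0,0,0,0,0,0],[0,0,0,0,0,0],[0,0,-15,0,0,0],[0,0,-40,0,0,0],[0,0,-72,0,0,0],[0,0,-72,0,0,0]]]' --claw 0.6

```text
clock: 5.77
eef_pos: [692.0, 26.0, 87.8]
tool_rot: [3.141, -0.011, 0.034]
force: [1.2, 0.0, 1.1]
width: 68.4
```

```bash
python3 - <<'E'
from h import *
st(); d=grab('wrist'); save(d,'w5.png')
go(494.4,-68,70,10.6);go(494.4,-68,16,10.6)
E
```

```text
t5.8 [692.   26.   87.8] [180.   -0.6   1.9] F [1.2 0.  1.1] w68.4
row [-199.6   87.5   13.8] [ 0.1 -0.5 -8.7] n>= 5.2
row [-200.1   87.5   67.8] [ 0.1 -0.5 -8.7] n>= 5.5
```

View pics/w5.png

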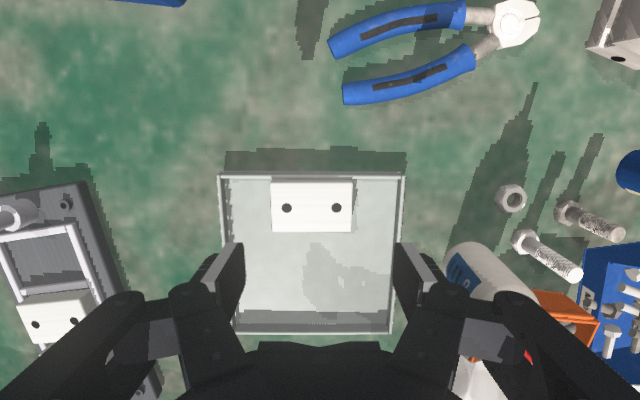

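```bash
cat >> h.py <<'E'
def S(x,y,z,yaw): return dict(eef_pos=np.array([x,y,z]),tool_rot=np.array([np.pi,0,np.radians(yaw)]))
E
python3 - <<'E'
from h import *
st()
go(494.4,-67.5,60,10.6,S(687.6,26.6,80,2))
E
```

```text
t5.8 [690.8  26.2  85.5] [180.   -0.5   1.9] F [-0.2 -0.7 -0.1] w68.0
row [-196.4   87.3   20. ] [ 0.   0.  -8.6] n>= 5.2
```

Emit:
arm_command --rows '[[[-20,9,0,0,0,-1],[-55,25,0,0,0,-3],[-90,41,0,0,0,-5],[-125,56,0,0,0,-7],[-155,70,0,0,0,-8.6],[-180,80,5,0,0,-8.6],[-192,85,12,0,0,-8.6],[-196,87,20,0,0,-8.6],[-196,87,20,0,0,-8.6],[-196,87,20,0,0,-8.6]]]'

```text
clock: 6.65
eef_pos: [494.5, -67.0, 60.4]
tool_rot: [-3.141, 0.0, 0.184]
force: [0.3, -0.7, -0.0]
width: 68.2
```

```bash
python3 - <<'E'
from h import *
st(); 
go(494.4,-67.5,16,10.6)
E
```

```text
t6.7 [494.5 -67.   60.4] [-180.     0.    10.5] F [ 0.3 -0.7 -0. ] w68.2
row [-0.2  0.5 44.4] [-0.   0.  -0.1] n>= 1.1
```

Emit:
arm_command --rows '[[[0,0.5,20,0,0,0],[0,0.5,35,0,0,0],[0,0.5,42,0,0,0],[0,0.5,44.5,0,0,0],[0,0.5,44.5,0,0,0]]]'

```text
clock: 7.07
eef_pos: [494.9, -67.2, 15.6]
tool_rot: [-3.141, 0.0, 0.185]
force: [-0.5, -0.5, 0.4]
width: 68.2
```

Emit:
arm_command --rows '[[[0,0,0,0,0,0],[0,0,0,0,0,0],[0,0,0,0,0,0],[0,0,0,0,0,0],[0,0,0,0,0,0],[0,0,-3,0,0,0],[0,0,-20,0,0,0],[0,0,-45,0,0,0],[0,0,-65,0,0,0],[0,0,-65,0,0,0],[0,0,-65,0,0,0]]]' --claw -1

```text
clock: 7.98
eef_pos: [495.7, -67.4, 81.9]
tool_rot: [3.141, -0.003, 0.185]
force: [-0.4, 0.1, -1.5]
width: 54.0
```

```bash
python3 - <<'E'
from h import *
st(); d=grab('wrist'); save(d,'w6.png')
go(688.6,-13.5,80,1.9)
E
```

```text
t8.0 [495.7 -67.4  81.9] [180.   -0.2  10.6] F [-0.4  0.1 -1.5] w54.0
row [200.3 -17.3   1.1] [ 0.  -0.1  8.7] n>= 4.8
```

View pics/w6.png

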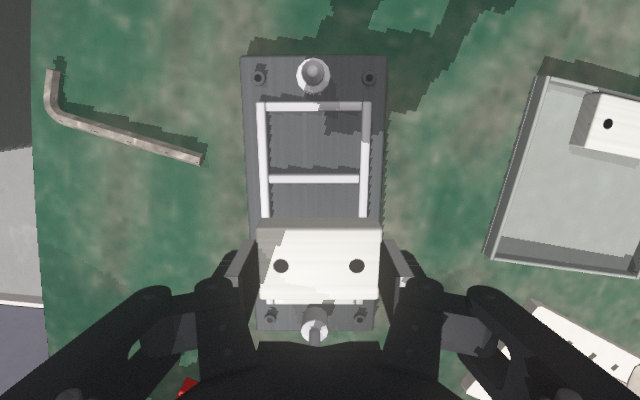

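Emit:
arm_command --rows '[[[20,-2,0,0,0,2],[55,-5,0,0,0,4],[90,-8,0,0,0,6],[125,-11,0,0,0,8],[155,-14,0,0,0,8.7],[182,-16,0,0,0,8.7],[197,-17,0,0,0,8.7],[201,-17.5,0,0,0,8.7],[201,-17.5,5,0,0,8.7],[201,-17.5,20,0,0,8.7],[201,-17.5,40,0,0,8.7],[201,-17.5,50,0,0,8.7],[201,-17.5,50,0,0,8.7]]]'

```text
clock: 9.12
eef_pos: [684.8, -13.8, 26.8]
tool_rot: [-3.141, 0.008, 0.031]
force: [-0.6, 1.0, -0.1]
width: 53.9
```

```bash
python3 - <<'E'
from h import *
st(); 
go(688.6,-13.5,8,1.9)
E
```

```text
t9.1 [684.8 -13.8  26.8] [-180.     0.5    1.8] F [-0.6  1.  -0.1] w53.9
row [ 4.  -0.2 18.8] [-0.   0.5 -0.1] n>= 0.5
```

Emit:
arm_command --rows '[[[0,0,0,0,0,0],[0,0,0,0,0,0]]]'

```text
clock: 9.28
eef_pos: [689.0, -14.0, 31.2]
tool_rot: [3.141, -0.0, 0.032]
force: [-0.6, -0.1, -0.1]
width: 53.9
```

```bash
python3 - <<'E'
from h import *
st(); 
go(688.6,-13.5,8,1.9)
E
```

```text
t9.3 [689.  -14.   31.2] [180.   -0.    1.8] F [-0.6 -0.1 -0.1] w53.9
row [-0.4 -0.5 23.2] [ 0.  -0.  -0.1] n>= 0.6
```

Emit:
arm_command --rows '[[[0,-0.5,10,0,0,0],[0,-0.5,18,0,0,0],[0,-0.5,23,0,0,0],[0,-0.5,23,0,0,0],[0,-0.5,23,0,0,0]]]'

```text
clock: 9.7
eef_pos: [688.7, -12.9, 7.3]
tool_rot: [-3.142, 0.001, 0.032]
force: [-0.4, 0.6, -0.7]
width: 53.5
```

Emit:
arm_command --rows '[[[0,0,0,0,0,0],[0,0,0,0,0,0],[0,0,0,0,0,0],[0,0,0,0,0,0],[0,0,-10,0,0,0],[0,0,-30,0,0,0],[0,0,-55,0,0,0],[0,0,-72,0,0,0],[0,0,-72,0,0,0],[0,0,-72,0,0,0]]]' --claw 0.6

```text
clock: 10.53
eef_pos: [690.0, -13.0, 81.7]
tool_rot: [3.142, -0.003, 0.032]
force: [0.1, 0.6, -0.3]
width: 68.5
```

```bash
python3 - <<'E'
from h import *
st(); 
go(503,-112.2,60,10.6)
E
```

```text
t10.5 [690.  -13.   81.7] [180.   -0.2   1.9] F [ 0.1  0.6 -0.3] w68.5
row [-190.2   93.1   21.1] [ 0.  -0.2 -8.7] n>= 5.1
```

Emit:
arm_command --rows '[[[-20,10,0,0,0,-1],[-55,27,0,0,0,-3],[-90,44,0,0,0,-5],[-125,61,0,0,0,-7],[-155,76,0,0,0,-8.7],[-176,86,5,0,0,-8.7],[-187,92,12,0,0,-8.7],[-189,93,20,0,0,-8.7],[-189,93,20,0,0,-8.7],[-189,93,20,0,0,-8.7],[-189,93,20,0,0,-8.7]]]'

```text
clock: 11.45
eef_pos: [504.4, -111.2, 59.5]
tool_rot: [-3.141, -0.001, 0.186]
force: [0.2, -0.6, -0.1]
width: 68.4
```

```bash
python3 - <<'E'
from h import *
st(); 
go(503,-112.2,16,10.6)
E
```

```text
t11.4 [ 504.4 -111.2   59.5] [-180.    -0.    10.6] F [ 0.2 -0.6 -0.1] w68.4
row [-1.6  0.8 43.5] [-0. -0.  0.] n>= 1.0
```

Emit:
arm_command --rows '[[[-1.5,1,20,0,0,0],[-1.5,1,35,0,0,0],[-1.5,1,41,0,0,0],[-1.5,1,43.5,0,0,0],[-1.5,1,43.5,0,0,0]]]'

```text
clock: 11.87
eef_pos: [502.2, -112.9, 16.0]
tool_rot: [-3.141, 0.0, 0.185]
force: [-0.2, 0.4, -0.6]
width: 68.2
```

Emit:
arm_command --rows '[[[0,0,0,0,0,0],[0,0,0,0,0,0],[0,0,0,0,0,0],[0,0,0,0,0,0],[0,0,0,0,0,0],[0,0,-3,0,0,0],[0,0,-20,0,0,0],[0,0,-45,0,0,0],[0,0,-65,0,0,0],[0,0,-65,0,0,0],[0,0,-65,0,0,0],[0,0,-65,0,0,0]]]' --claw -1

```text
clock: 12.87
eef_pos: [501.4, -113.0, 80.9]
tool_rot: [-3.141, 0.001, 0.184]
force: [0.2, -0.4, 0.2]
width: 53.8
```

```bash
python3 - <<'E'
from h import *
st(); d=grab('wrist'); save(d,'w7.png')
go(689.9,-53.5,80,1.9)
E
```

```text
t12.9 [ 501.4 -113.    80.9] [-180.     0.    10.6] F [ 0.2 -0.4  0.2] w53.8
row [196.5 -23.8   0.3] [-0.   0.1  8.7] n>= 4.7
```

View pics/w7.png

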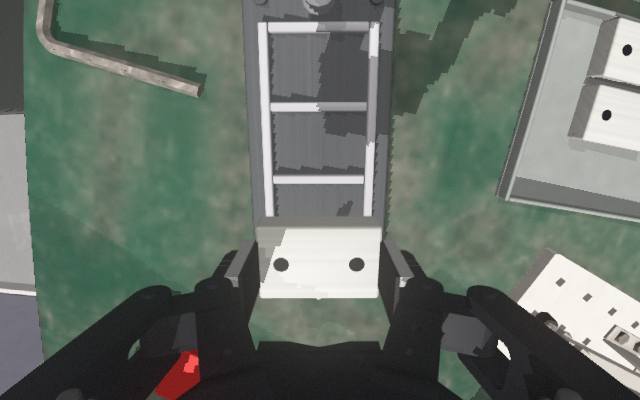

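Emit:
arm_command --rows '[[[20,-2,0,0,0,2],[55,-7,0,0,0,4],[90,-11,0,0,0,6],[125,-15,0,0,0,8],[155,-19,0,0,0,8.7],[180,-22,0,0,0,8.7],[192,-23.5,0,0,0,8.7],[196.5,-24,0,0,0,8.7],[196.5,-24,5,0,0,8.7],[196.5,-24,20,0,0,8.7],[196.5,-24,40,0,0,8.7],[196.5,-24,50,0,0,8.7],[196.5,-24,50,0,0,8.7],[196.5,-24,50,0,0,8.7],[196.5,-24,50,0,0,8.7]]]'

```text
clock: 14.17
eef_pos: [690.6, -54.3, 31.7]
tool_rot: [3.141, -0.001, 0.032]
force: [0.1, -0.3, -0.6]
width: 54.3
```

```bash
python3 - <<'E'
from h import *
st(); 
go(689.9,-53.5,8,1.9)
E
```

```text
t14.2 [690.6 -54.3  31.7] [180.   -0.    1.8] F [ 0.1 -0.3 -0.6] w54.3
row [-0.7 -0.8 23.7] [ 0.  -0.  -0.1] n>= 0.6
```

Emit:
arm_command --rows '[[[-0.5,-0.5,10,0,0,0],[-0.5,-0.5,18,0,0,0],[-0.5,-0.5,23.5,0,0,0],[-0.5,-0.5,23.5,0,0,0],[-0.5,-0.5,23.5,0,0,0]]]'

```text
clock: 14.58
eef_pos: [689.9, -53.1, 7.5]
tool_rot: [-3.141, 0.0, 0.032]
force: [-0.2, -0.2, -0.5]
width: 54.2
```

Emit:
arm_command --rows '[[[0,0,0,0,0,0],[0,0,0,0,0,0],[0,0,0,0,0,0],[0,0,0,0,0,0],[0,0,-10,0,0,0],[0,0,-30,0,0,0],[0,0,-65,0,0,0],[0,0,-100,0,0,0],[0,0,-140,0,0,0],[0,0,-175,0,0,0],[0,0,-175,0,0,0],[0,0,-175,0,0,0]]]' --claw 0.6

```text
clock: 15.58
eef_pos: [691.8, -53.7, 186.7]
tool_rot: [3.141, -0.006, 0.032]
force: [0.4, 0.3, -1.2]
width: 68.5
```

```bash
python3 - <<'E'
from h import *
st(); d=grab('wrist'); save(d,'w8.png')
go(600,-300,220,-94)
print(sensors.read_state()['qpos'].round(2))
E
```

```text
t15.6 [691.8 -53.7 186.7] [180.   -0.4   1.8] F [ 0.4  0.3 -1.2] w68.5
row [-98.2 243.7 -36. ] [-0.1 -0.1 95.9] n>= 13.4
[-0.19  0.77  0.42  1.44 -0.34  1.    0.35]
```

View pics/w8.png

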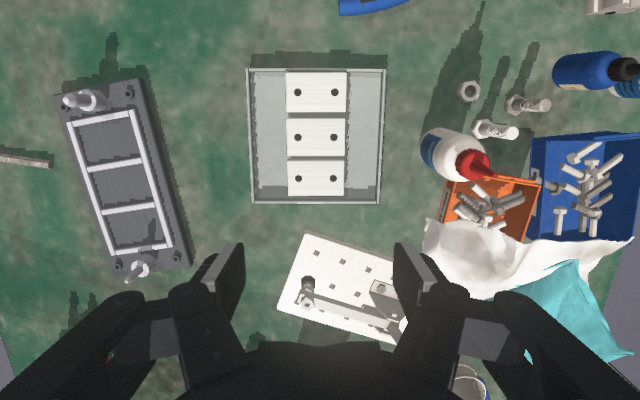

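```bash
python3 - <<'E'
from h import *
st()
go(640,-318,240,86)
E
```

```text
t15.6 [690.3 -53.2 184.3] [-1.8e+02 -1.0e-01  1.9e+00] F [-0.5 -0.3 -0.4] w68.3
row [-58.8 263.  -55.9] [  0.1  -0.1 -84.1] n>= 11.8
```

Emit:
arm_command --rows '[[[0,5,-40,0,0,-7],[-5,25,-57,0,0,-14],[-10,50,-57,0,0,-21],[-18,80,-57,0,0,-28],[-25,110,-57,0,0,-35],[-32,140,-57,0,0,-42],[-40,170,-57,0,0,-49],[-47,200,-57,0,0,-56],[-53,225,-57,0,0,-63],[-57,245,-57,0,0,-70],[-59,258,-57,0,0,-77],[-59,263,-57,0,0,-84],[-59,263,-57,0,0,-84],[-59,263,-57,0,0,-84]]]'

```text
clock: 16.8
eef_pos: [638.8, -317.6, 238.1]
tool_rot: [-3.139, -0.002, 1.494]
force: [1.0, 0.0, 0.4]
width: 68.5
```

```bash
python3 - <<'E'
from h import *
st(); d=grab('wrist'); save(d,'w9.png')
print(sensors.read_state()['qpos'].round(2))
E
```

```text
t16.8 [ 638.8 -317.6  238.1] [-1.799e+02 -1.000e-01  8.560e+01] F [1.  0.  0.4] w68.5
[ 0.4   0.72  0.03  1.3  -0.03  1.12  1.94]
```

View pics/w9.png

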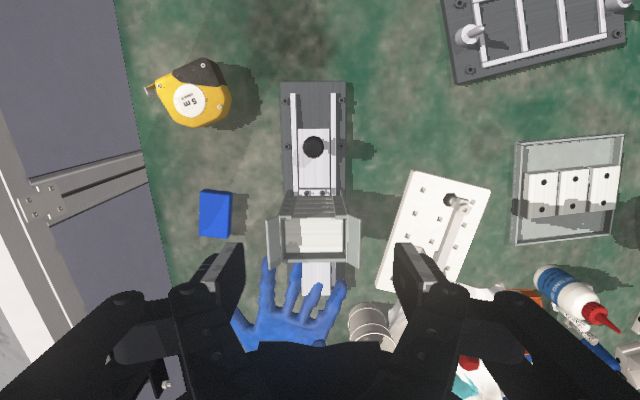

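```bash
python3 - <<'E'
from h import *
d=load('wrist'); save(d,'w9c.png',(245,70,385,300),2.6)
E
```

```text
(no output)
```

View pics/w9c.png

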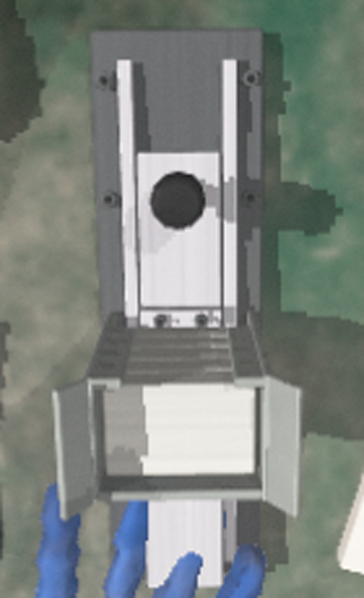

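```bash
python3 - <<'E'
from h import *
st()
d=load('wrist')
f=lambda P:[(245+u/2.6-.3,70+v/2.6-.3) for u,v in P]
c=at_z(d,f([(93,30),(262,30)]),8);print(c.round(1),np.linalg.norm(c[0]-c[1]),c.mean(0).round(1)); v=c[1]-c[0];print('yaw',np.degrees(np.arctan2(v[1],v[0]))-90)
k=at_z(d,f([(178,200)]),56)[0];print('knob',k.round(1))
m=at_z(d,f([(53,392),(300,385),(296,515),(62,517)]),118);print(m.round(1),m.mean(0).round(1))
s=at_z(d,f([(139,152),(219,152),(140,308),(222,308)]),20);print(s.round(1))
r=at_z(d,f([(118,60),(237,60),(124,318),(240,318)]),20);print(r.round(1))
E
```

```text
t16.9 [ 639.2 -316.8  238.5] [-1.799e+02 -1.000e-01  8.570e+01] F [0.2 0.6 0.4] w68.3
[[ 541.2 -349.9    8. ]
 [ 546.6 -279.     8. ]] 71.02057243581218 [ 543.9 -314.4    8. ]
yaw -4.366800405652043
knob [ 609.6 -318.8   56. ]
[[ 662.1 -363.7  118. ]
 [ 665.9 -282.2  118. ]
 [ 713.3 -285.5  118. ]
 [ 707.9 -366.2  118. ]] [ 687.3 -324.4  118. ]
[[ 592.5 -334.4   20. ]
 [ 595.  -300.9   20. ]
 [ 659.7 -340.1   20. ]
 [ 662.5 -304.1   20. ]]
[[ 554.7 -339.6   20. ]
 [ 558.5 -291.    20. ]
 [ 663.7 -347.6   20. ]
 [ 667.7 -296.5   20. ]]
```

```bash
python3 - <<'E'
from h import *
go(609.6,-318.8,40,86)
E
```

```text
row [ -4.6 -29.  198.5] [-0.1 -0.1 -0.3] n>= 4.8
```

Emit:
arm_command --rows '[[[-4.5,-29,20,0,0,-0.3],[-4.5,-29,55,0,0,-0.3],[-4.5,-29,95,0,0,-0.3],[-4.5,-29,135,0,0,-0.3],[-4.5,-29,165,0,0,-0.3],[-4.5,-29,185,0,0,-0.3],[-4.5,-29,195,0,0,-0.3],[-4.5,-29,198,0,0,-0.3],[-4.5,-29,198,0,0,-0.3],[-4.5,-29,198,0,0,-0.3]]]'

```text
clock: 17.68
eef_pos: [611.5, -320.5, 43.3]
tool_rot: [3.139, 0.001, 1.503]
force: [0.2, -0.6, -0.0]
width: 68.5
```

Emit:
arm_command --rows '[[[0,0,0,0,0,0],[0,0,0,0,0,0],[0,0,0,0,0,0],[0,0,0,0,0,0],[0,0,0,0,0,0],[0,0,0,0,0,0],[0,0,0,0,0,0],[0,0,0,0,0,0],[0,0,0,0,0,0]]]' --claw -1

```text
clock: 18.43
eef_pos: [610.7, -320.9, 43.0]
tool_rot: [3.14, 0.001, 1.503]
force: [-1.5, 0.6, 5.7]
width: 18.8
```

```bash
python3 - <<'E'
from h import *
st(); d=grab('wrist'); save(d,'w10.png')
E
```

```text
t18.4 [ 610.7 -320.9   43. ] [179.9   0.   86.1] F [-1.5  0.6  5.7] w18.8
```

View pics/w10.png

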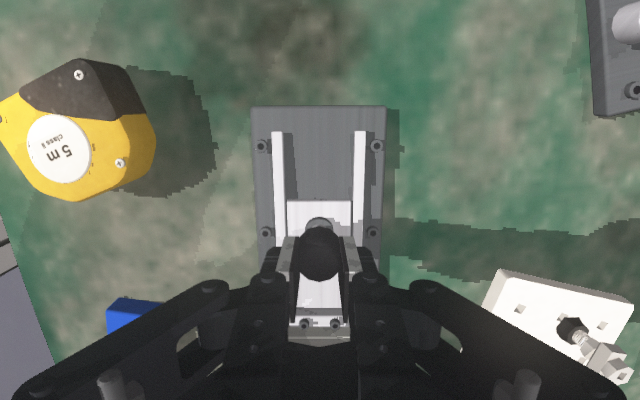

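Emit:
arm_command --rows '[[[0,-8,0,0,0,0],[0,-20,0,0,0,0],[0,-33,0,0,0,0],[0,-46,0,0,0,0],[0,-59,0,0,0,0],[0,-70,0,0,0,0],[0,-78,0,0,0,0],[0,-83,0,0,0,0],[0,-86,0,0,0,0],[0,-86,0,0,0,0],[0,-86,0,0,0,0],[0,-86,0,0,0,0]]]'

```text
clock: 19.48
eef_pos: [525.8, -315.5, 42.9]
tool_rot: [3.139, 0.002, 1.504]
force: [2.5, -0.6, 8.2]
width: 18.3
```

```bash
python3 - <<'E'
from h import *
st(); d=grab('wrist'); save(d,'w11.png')
E
```

```text
t19.5 [ 525.8 -315.5   42.9] [1.798e+02 1.000e-01 8.610e+01] F [ 2.5 -0.6  8.2] w18.3
```

View pics/w11.png

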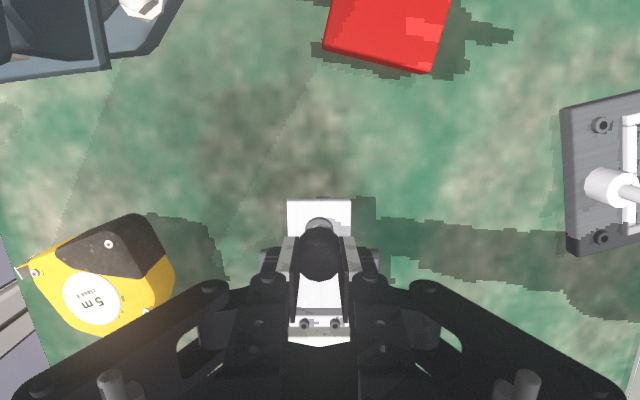

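Emit:
arm_command --rows '[[[0,0,0,0,0,0],[0,0,0,0,0,0],[0,0,0,0,0,0],[0,0,0,0,0,0],[0,0,-15,0,0,0],[0,0,-40,0,0,0],[0,10,-75,0,0,0],[0,30,-100,0,0,0],[0,45,-120,0,0,0],[0,50,-120,0,0,0],[0,50,-120,0,0,0],[0,50,-120,0,0,0]]]' --claw 0.6

```text
clock: 20.53
eef_pos: [572.9, -317.4, 160.4]
tool_rot: [-3.138, -0.001, 1.504]
force: [-0.1, -0.1, -0.3]
width: 68.8
```

```bash
python3 - <<'E'
from h import *
st(); d=grab('wrist'); save(d,'w12.png');save(d,'w12c.png',(220,130,420,300),3.5)
E
```

```text
t20.5 [ 572.9 -317.4  160.4] [-1.798e+02 -1.000e-01  8.620e+01] F [-0.1 -0.1 -0.3] w68.8
```

View pics/w12.png

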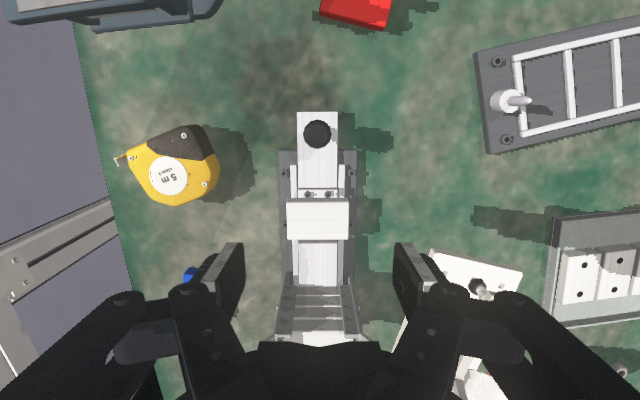

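View pics/w12c.png

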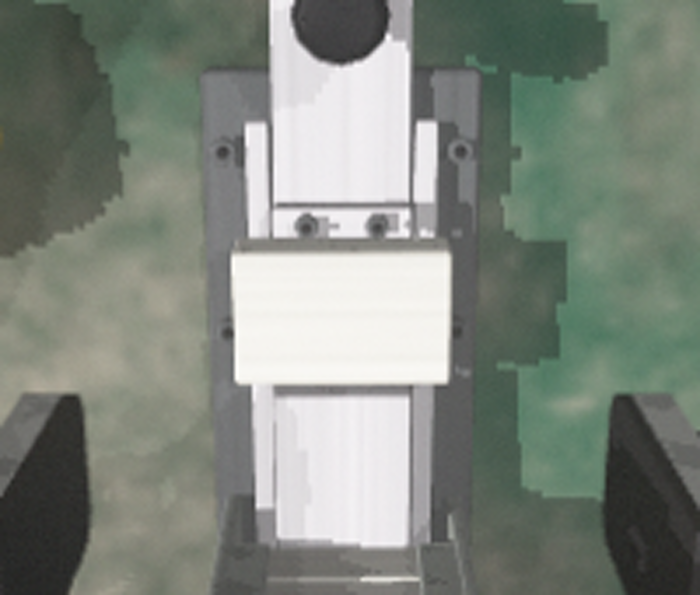

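```bash
python3 - <<'E'
from h import *
st()
d=load('wrist')
f=lambda P:[(220+u/3.5-.36,130+v/3.5-.36) for u,v in P]
c=at_z(d,f([(233,252),(451,250),(448,383),(236,384)]),30);print(c.round(1),c.mean(0).round(1)); v=c[1]-c[0];print('yaw',np.degrees(np.arctan2(v[1],v[0])),np.linalg.norm(v))
go(c.mean(0)[0],c.mean(0)[1],14,86)
E
```

```text
t20.6 [ 572.2 -317.4  160. ] [-1.798e+02 -1.000e-01  8.610e+01] F [-0.4  0.6  0. ] w68.4
[[ 584.  -344.8   30. ]
 [ 587.1 -290.3   30. ]
 [ 623.  -292.6   30. ]
 [ 619.5 -347.4   30. ]] [ 603.4 -318.8   30. ]
yaw 86.7092492985081 54.60119904056891
row [  0.6  31.8 145.8] [-0.2 -0.1  0.1] n>= 3.6
```

Emit:
arm_command --rows '[[[0.5,32.5,10,0,0,0],[0.5,32.5,40,0,0,0],[0.5,32.5,75,0,0,0],[0.5,32.5,105,0,0,0],[0.5,32.5,125,0,0,0],[0.5,32.5,136,0,0,0],[0.5,32.5,141.5,0,0,0],[0.5,32.5,141.5,0,0,0],[0.5,32.5,141.5,0,0,0]]]'

```text
clock: 21.33
eef_pos: [607.0, -320.1, 20.9]
tool_rot: [3.141, 0.0, 1.503]
force: [-0.2, -0.7, -0.1]
width: 68.3
```

Emit:
arm_command --rows '[[[0,0,0,0,0,0],[0,0,0,0,0,0],[0,0,0,0,0,0],[0,0,0,0,0,0],[0,0,0,0,0,0],[0,0,0,0,0,0]]]' --claw -1

```text
clock: 21.83
eef_pos: [608.3, -320.4, 22.6]
tool_rot: [3.138, 0.001, 1.504]
force: [-0.1, -0.2, 7.0]
width: 53.4
```

```bash
python3 - <<'E'
from h import *
st(); d=grab('wrist'); save(d,'w13.png',(200,180,440,360),3.3)
E
```

```text
t21.8 [ 608.3 -320.4   22.6] [1.798e+02 1.000e-01 8.610e+01] F [-0.1 -0.2  7. ] w53.4
```

View pics/w13.png

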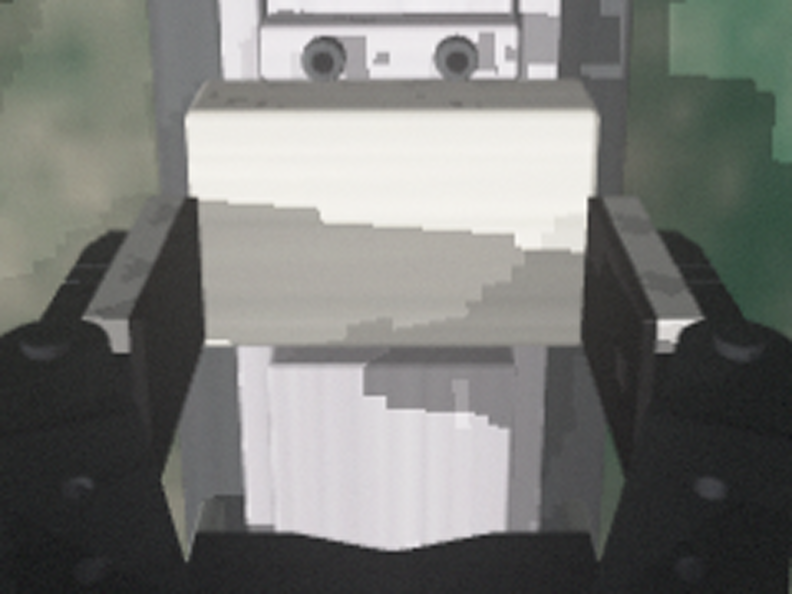

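```bash
python3 - <<'E'
from h import *
st()
d=load('wrist')
f=lambda P:[(200+u/3.3-.35,180+v/3.3-.35) for u,v in P]
c=at_z(d,f([(187,109),(600,109),(583,345),(203,345)]),30);print(c.round(1),c.mean(0).round(1)); v=c[1]-c[0];print('yaw',np.degrees(np.arctan2(v[1],v[0])),np.linalg.norm(v))
E
```

```text
t21.9 [ 608.3 -320.4   22.6] [1.798e+02 1.000e-01 8.610e+01] F [-0.4  0.3  7.6] w53.4
[[ 584.2 -344.7   30. ]
 [ 587.9 -290.    30. ]
 [ 623.3 -292.7   30. ]
 [ 619.7 -346.8   30. ]] [ 603.8 -318.6   30. ]
yaw 86.19230850215942 54.877832481038546
```

Emit:
arm_command --rows '[[[0,0,0,0,0,0],[0,0,0,0,0,0],[0,0,0,0,0,0],[0,0,0,0,0,0]]]' --claw 0.6

```text
clock: 22.22
eef_pos: [606.7, -319.6, 20.2]
tool_rot: [-3.141, -0.0, 1.504]
force: [-0.3, -0.4, -0.5]
width: 68.6
```

```bash
python3 - <<'E'
from h import *
st()
E
```

```text
t22.2 [ 606.7 -319.6   20.2] [-180.    -0.    86.2] F [-0.3 -0.4 -0.5] w68.6
```

Emit:
arm_command --rows '[[[0,-3,4,0,0,0],[0,-3,4,0,0,0],[0,-3,4,0,0,0]]]'

```text
clock: 22.47
eef_pos: [603.1, -319.3, 15.7]
tool_rot: [-3.14, -0.0, 1.503]
force: [0.4, -0.2, 0.2]
width: 68.1
```

Emit:
arm_command --rows '[[[0,0,0,0,0,0],[0,0,0,0,0,0],[0,0,0,0,0,0],[0,0,0,0,0,0],[0,0,0,0,0,0],[0,0,0,0,0,0]]]' --claw -1

```text
clock: 22.97
eef_pos: [604.2, -319.6, 16.5]
tool_rot: [3.141, 0.0, 1.504]
force: [-0.8, -0.3, 3.0]
width: 54.3
```

```bash
python3 - <<'E'
from h import *
st(); d=grab('wrist'); save(d,'w14.png',(200,180,440,360),3.3)
E
```

```text
t23.0 [ 604.2 -319.6   16.5] [180.    0.   86.1] F [-0.8 -0.3  3. ] w54.3
```

View pics/w14.png

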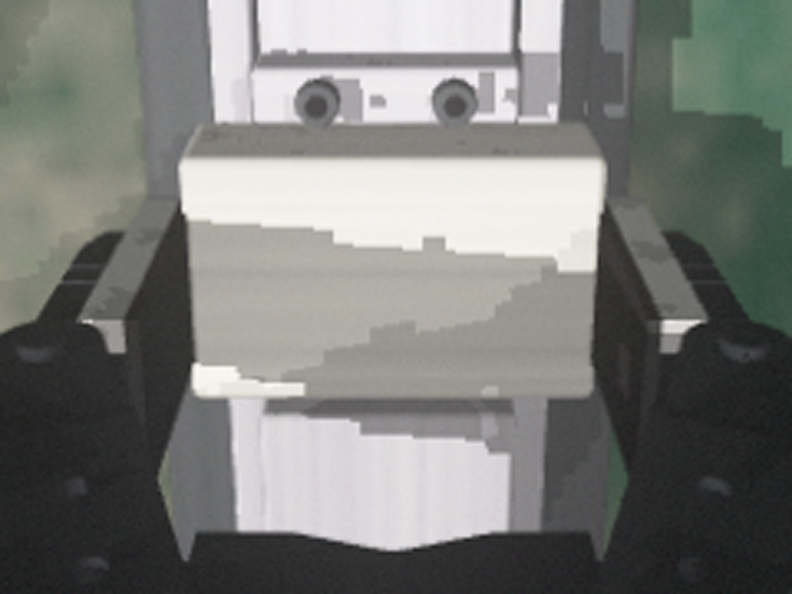

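```bash
python3 - <<'E'
from h import *
go(502.8,-111.9,105,10.6)
E
```

```text
row [ 200.4 -115.   -88.6] [ 0.  -0.  75.6] n>= 10.6
```

Emit:
arm_command --rows '[[[0,0,-10,0,0,0],[0,0,-35,0,0,0],[0,0,-65,0,0,0],[0,0,-88,0,0,0],[5,-3,-88,0,0,4],[20,-11,-88,0,0,10],[40,-23,-88,0,0,17],[62,-36,-88,0,0,24],[85,-49,-88,0,0,31],[108,-62,-88,0,0,38],[130,-75,-88,0,0,45],[152,-87,-88,0,0,52],[172,-99,-88,0,0,59],[188,-108,-88,0,0,66],[198,-114,-88,0,0,72],[200,-115,-88,0,0,75.5],[200,-115,-88,0,0,75.5],[200,-115,-88,0,0,75.5]]]'

```text
clock: 24.52
eef_pos: [502.7, -112.0, 104.6]
tool_rot: [3.141, -0.0, 0.188]
force: [-0.3, -0.1, -2.4]
width: 54.2
```

```bash
python3 - <<'E'
from h import *
st(); d=grab('wrist'); save(d,'w15.png')
P=np.array(d['pose']);s=sensors.read_state(); 
# nest centers projected for check
for n,p in dict(n1=(485.8,-21.5,12),n2=(494.3,-66.7,12),n3=(502.8,-111.9,12)).items(): print(n,proj(d,p).round(1))
E
```

```text
t24.5 [ 502.7 -112.   104.6] [180.   -0.   10.8] F [-0.3 -0.1 -2.4] w54.2
n1 [[316.9  72.8]]
n2 [[316.8 140.3]]
n3 [[316.7 201.8]]
```

View pics/w15.png

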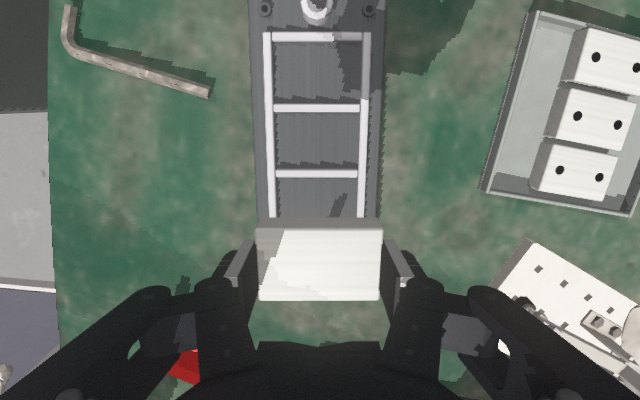

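```bash
python3 - <<'E'
from h import *
d=load('wrist'); save(d,'w15c.png',(240,200,400,320),5)
E
```

```text
(no output)
```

View pics/w15c.png

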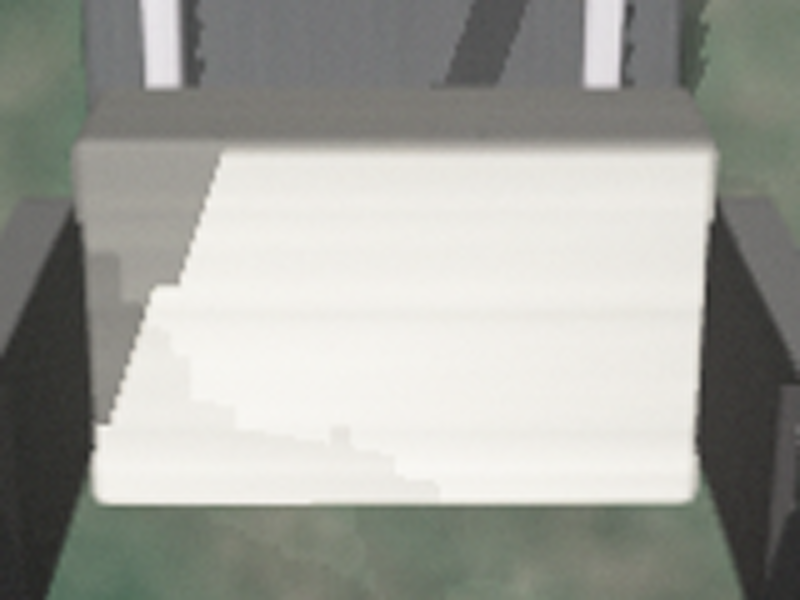

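```bash
python3 - <<'E'
from h import *
d=load('wrist')
f=lambda P:[(240+u/5-.4,200+v/5-.4) for u,v in P]
c=at_z(d,f([(76,143),(716,146),(697,503),(93,502)]),118.1);print(c.round(1),c.mean(0).round(1)); v=c[1]-c[0];print(np.degrees(np.arctan2(v[1],v[0])),np.linalg.norm(v),np.linalg.norm(c[2]-c[1]))
# nest inner walls near view: rows; compare to held
s=sensors.read_state();print(Rt().inv().apply(c.mean(0)-s['eef_pos']).round(2))
E
```

```text
[[ 473.8  -97.5  118.1]
 [ 527.3  -87.6  118.1]
 [ 534.1 -121.8  118.1]
 [ 479.9 -132.   118.1]] [ 503.8 -109.7  118.1]
10.51537514803767 54.38803436007117 34.88468350228186
[  1.48  -2.54 -13.53]
```

```bash
python3 - <<'E'
from h import *
st();go(502.0,-113,16,10.5)
E
```

```text
t24.6 [ 502.8 -112.5  104.6] [180.   -0.   10.7] F [-0.1 -0.3 -1.2] w54.0
row [-0.9  0.3 88.6] [ 0.  -0.   0.2] n>= 2.1
```

Emit:
arm_command --rows '[[[-0.8,0.5,15,0,0,0.2],[-0.8,0.5,40,0,0,0.2],[-0.8,0.5,60,0,0,0.2],[-0.8,0.5,72,0,0,0.2],[-0.8,0.5,79,0,0,0.2],[-0.8,0.5,83,0,0,0.2],[-0.8,0.5,86,0,0,0.2],[-0.8,0.5,88,0,0,0.2],[-0.8,0.5,88.5,0,0,0.2],[-0.8,0.5,88.5,0,0,0.2]]]'

```text
clock: 25.4
eef_pos: [502.2, -112.9, 16.2]
tool_rot: [3.141, -0.001, 0.183]
force: [0.5, 0.2, 0.7]
width: 54.1
```

```bash
python3 - <<'E'
from h import *
st(); d=grab('wrist'); save(d,'w16.png',(200,160,440,340),3.3)
E
```

```text
t25.4 [ 502.2 -112.9   16.2] [180.   -0.   10.5] F [0.5 0.2 0.7] w54.1
```

View pics/w16.png

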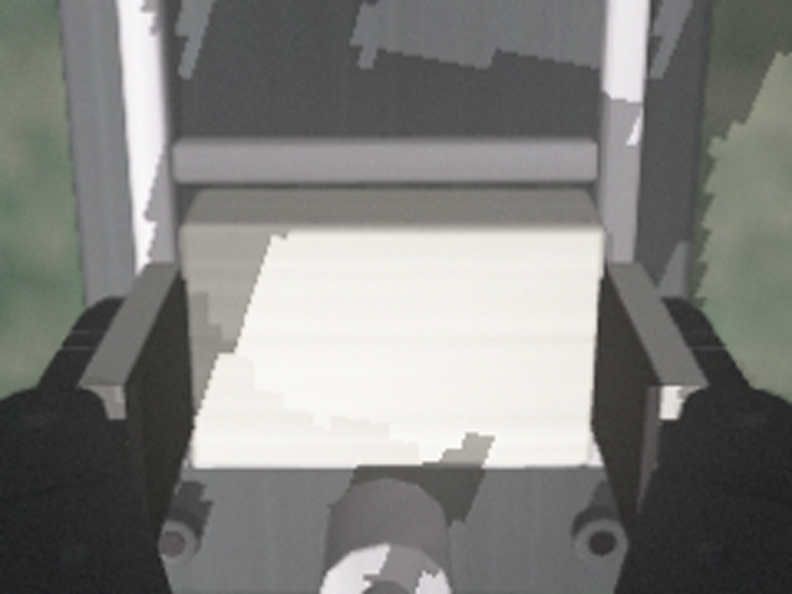

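Emit:
arm_command --rows '[[[0,0,0,0,0,0],[0,0,0,0,0,0],[0,0,0,0,0,0],[0,0,0,0,0,0],[0,0,-10,0,0,0],[0,0,-35,0,0,0],[0,0,-75,0,0,0],[0,0,-105,0,0,0],[0,0,-105,0,0,0],[0,0,-105,0,0,0]]]' --claw 0.6

```text
clock: 26.28
eef_pos: [503.2, -112.9, 123.2]
tool_rot: [3.14, -0.004, 0.183]
force: [0.5, 0.3, -0.7]
width: 68.0
```

```bash
python3 - <<'E'
from h import *
st(); d=grab('wrist'); save(d,'w17.png')
go(526,-315.5,120,86)
E
```

```text
t26.3 [ 503.2 -112.9  123.2] [179.9  -0.2  10.5] F [ 0.5  0.3 -0.7] w68.0
row [-13.5 204.    1.8] [  0.1  -0.1 -75.5] n>= 10.5
```

View pics/w17.png

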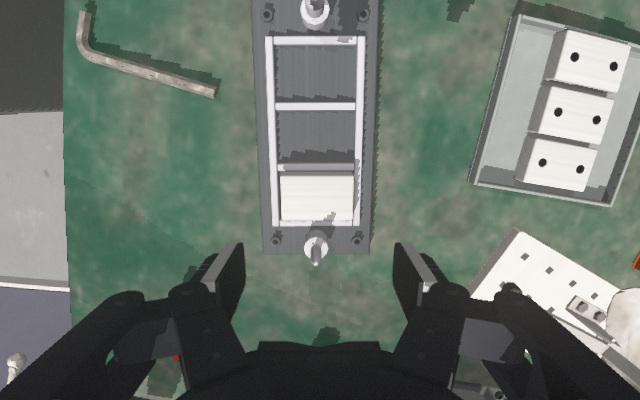

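Emit:
arm_command --rows '[[[0,8,0,0,0,-6],[-2,28,0,0,0,-13],[-4,50,0,0,0,-20],[-6,75,0,0,0,-27],[-8,100,0,0,0,-34],[-10,125,0,0,0,-41],[-11,148,0,0,0,-48],[-12,168,0,0,0,-55],[-13,184,0,0,0,-62],[-13.5,196,5,0,0,-69],[-13.5,203,10,0,0,-75.5],[-13.5,204,25,0,0,-75.5],[-13.5,204,45,0,0,-75.5],[-13.5,204,45,0,0,-75.5],[-13.5,204,45,0,0,-75.5]]]'

```text
clock: 27.58
eef_pos: [523.9, -314.9, 73.9]
tool_rot: [-3.137, -0.003, 1.5]
force: [0.1, 1.0, 0.1]
width: 68.7
```

```bash
python3 - <<'E'
from h import *
st(); go(525.8,-316,42,86)
E
```

```text
t27.6 [ 523.9 -314.9   73.9] [-1.797e+02 -1.000e-01  8.590e+01] F [0.1 1.  0.1] w68.7
row [-1.1  2.1 31.9] [-0.3 -0.1 -0.1] n>= 0.8
```

Emit:
arm_command --rows '[[[-1,2,12,0,0,0],[-1,2,25,0,0,0],[-1,2,31,0,0,0],[-1,2,31,0,0,0],[-1,2,31,0,0,0]]]'

```text
clock: 28.0
eef_pos: [527.2, -316.7, 44.3]
tool_rot: [-3.141, -0.0, 1.5]
force: [0.5, 0.1, -0.2]
width: 68.5
```

Emit:
arm_command --rows '[[[0,0,0,0,0,0],[0,0,0,0,0,0],[0,0,0,0,0,0],[0,0,0,0,0,0],[0,0,0,0,0,0],[0,0,0,0,0,0],[0,0,0,0,0,0],[0,0,0,0,0,0]]]' --claw -1

```text
clock: 28.67
eef_pos: [528.0, -315.7, 45.6]
tool_rot: [3.141, -0.001, 1.501]
force: [-0.6, 1.9, 5.2]
width: 17.9
```

```bash
python3 - <<'E'
from h import *
st()
E
```

```text
t28.7 [ 528.  -315.7   45.6] [ 1.8e+02 -1.0e-01  8.6e+01] F [-0.6  1.9  5.2] w17.9
```

Emit:
arm_command --rows '[[[0,8,0,0,0,0],[0,20,0,0,0,0],[0,33,0,0,0,0],[0,46,0,0,0,0],[0,59,0,0,0,0],[0,70,0,0,0,0],[0,78,0,0,0,0],[0,83,0,0,0,0],[0,86,0,0,0,0],[0,88,0,0,0,0],[0,88,0,0,0,0],[0,88,0,0,0,0],[0,88,0,0,0,0],[0,88,0,0,0,0]]]'

```text
clock: 29.83
eef_pos: [612.4, -321.1, 45.5]
tool_rot: [-3.135, -0.004, 1.5]
force: [-7.9, 5.8, 11.1]
width: 18.6
```

```bash
python3 - <<'E'
from h import *
st(); d=grab('wrist'); save(d,'w18.png')
E
```

```text
t29.8 [ 612.4 -321.1   45.5] [-179.6   -0.2   86. ] F [-7.9  5.8 11.1] w18.6
```

View pics/w18.png

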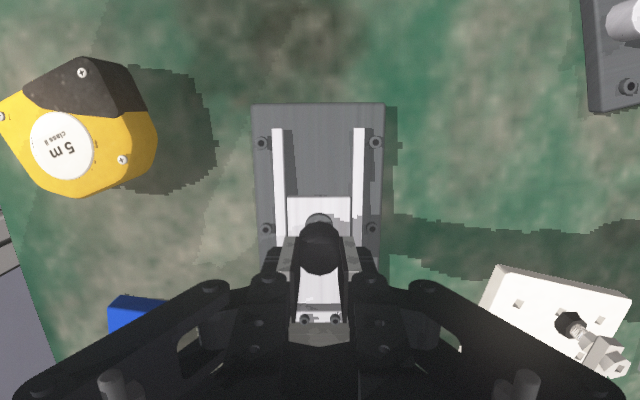

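Emit:
arm_command --rows '[[[0,-4,0,0,0,0],[0,-12,0,0,0,0],[0,-24,0,0,0,0],[0,-37,0,0,0,0],[0,-50,0,0,0,0],[0,-63,0,0,0,0],[0,-74,0,0,0,0],[0,-82,0,0,0,0],[0,-86,0,0,0,0],[0,-89,0,0,0,0],[0,-89,0,0,0,0],[0,-89,0,0,0,0]]]'

```text
clock: 30.88
eef_pos: [527.5, -315.7, 45.6]
tool_rot: [3.14, -0.001, 1.501]
force: [1.6, 4.5, 7.0]
width: 18.2
```

```bash
python3 - <<'E'
from h import *
st()
E
```

```text
t30.9 [ 527.5 -315.7   45.6] [ 1.799e+02 -1.000e-01  8.600e+01] F [1.6 4.5 7. ] w18.2
```

Emit:
arm_command --rows '[[[0,0,0,0,0,0],[0,0,0,0,0,0],[0,0,0,0,0,0],[0,0,0,0,0,0],[0,0,-15,0,0,0],[0,0,-40,0,0,0],[0,10,-60,0,0,0],[0,35,-60,0,0,0],[0,60,-60,0,0,0],[0,76,-60,0,0,0],[0,77,-60,0,0,0],[0,77,-60,0,0,0],[0,77,-60,0,0,0]]]' --claw 0.6

```text
clock: 31.97
eef_pos: [601.5, -322.8, 104.1]
tool_rot: [-3.139, 0.0, 1.499]
force: [-0.5, -0.0, -0.3]
width: 68.2
```

```bash
python3 - <<'E'
from h import *
st(); d=grab('wrist'); save(d,'w19.png')
E
```

```text
t32.0 [ 601.5 -322.8  104.1] [-179.8    0.    85.9] F [-0.5 -0.  -0.3] w68.2
```

View pics/w19.png

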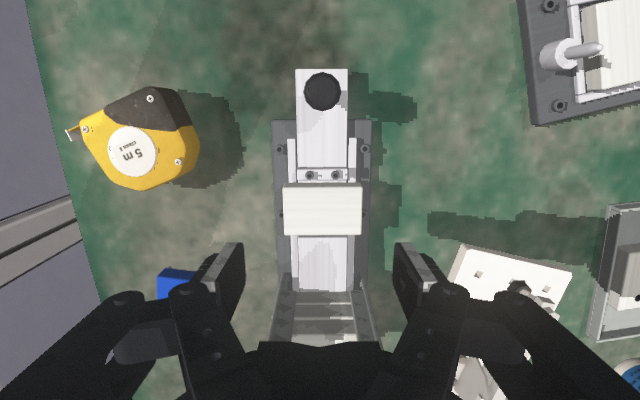

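```bash
python3 - <<'E'
from h import *
st(); go(603.1,-319.3,15.7,86.1)
E
```

```text
t32.0 [ 601.4 -322.9  104.3] [-179.9    0.    85.9] F [-0.1 -0.4  0.6] w68.5
row [ 3.7  1.7 88.6] [-0.1  0.  -0.2] n>= 2.1
```

Emit:
arm_command --rows '[[[3.5,1.5,15,0,0,-0.2],[3.5,1.5,40,0,0,-0.2],[3.5,1.5,65,0,0,-0.2],[3.5,1.5,80,0,0,-0.2],[3.5,1.5,86,0,0,-0.2],[3.5,1.5,88.5,0,0,-0.2],[3.5,1.5,88.5,0,0,-0.2],[3.5,1.5,88.5,0,0,-0.2]]]'

```text
clock: 32.68
eef_pos: [605.8, -319.7, 17.5]
tool_rot: [3.14, 0.001, 1.503]
force: [-0.1, -0.1, 0.1]
width: 68.3
```

Emit:
arm_command --rows '[[[0,0,0,0,0,0],[0,0,0,0,0,0],[0,0,0,0,0,0],[0,0,0,0,0,0],[0,0,0,0,0,0],[0,0,0,0,0,0]]]' --claw -1

```text
clock: 33.18
eef_pos: [606.4, -319.7, 18.2]
tool_rot: [3.139, 0.001, 1.504]
force: [-0.9, 0.1, 6.3]
width: 54.1
```

```bash
python3 - <<'E'
from h import *
st(); d=grab('wrist'); save(d,'w20.png',(200,180,440,360),3.3)
go(493.6,-67.5,105,10.5)
E
```

```text
t33.2 [ 606.4 -319.7   18.2] [1.798e+02 1.000e-01 8.610e+01] F [-0.9  0.1  6.3] w54.1
row [ 244.  -129.2  -87.5] [ 0.2 -0.1 75.6] n>= 10.6
```

View pics/w20.png

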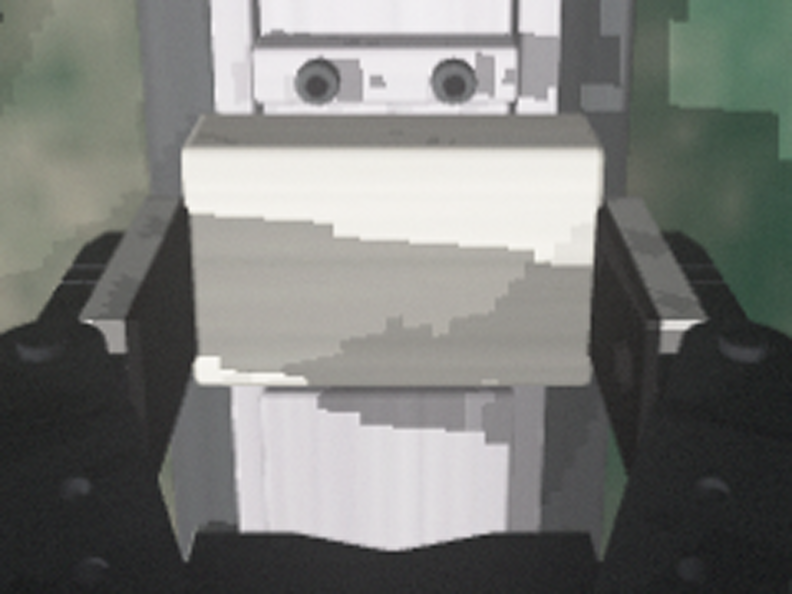

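```bash
python3 - <<'E'
from h import *
go(493.8,-68.8,105,10.5)
E
```

```text
row [ 242.7 -128.9  -87.5] [ 0.2 -0.1 75.6] n>= 10.6
```

Emit:
arm_command --rows '[[[0,0,-10,0,0,0],[0,0,-35,0,0,0],[0,0,-65,0,0,0],[0,0,-87,0,0,0],[8,-4,-87,0,0,4],[28,-15,-87,0,0,10],[52,-28,-87,0,0,17],[78,-41,-87,0,0,24],[105,-56,-87,0,0,31],[132,-70,-87,0,0,38],[159,-84,-87,0,0,45],[185,-98,-87,0,0,52],[208,-110,-87,0,0,59],[227,-120,-87,0,0,66],[239,-127,-87,0,0,72],[242.8,-128.7,-87,0,0,75.6],[242.8,-128.7,-87,0,0,75.6],[242.8,-128.7,-87,0,0,75.6],[242.8,-128.7,-87,0,0,75.6]]]'

```text
clock: 34.82
eef_pos: [493.5, -68.7, 103.7]
tool_rot: [3.141, -0.001, 0.185]
force: [-0.8, -0.6, -1.5]
width: 54.1
```

```bash
python3 - <<'E'
from h import *
st(); d=grab('wrist'); save(d,'w21.png')
go(493.8,-68.8,17,10.5)
E
```

```text
t34.8 [493.5 -68.7 103.7] [ 1.80e+02 -1.00e-01  1.06e+01] F [-0.8 -0.6 -1.5] w54.1
row [ 0.3 -0.1 86.6] [ 0.  -0.1  0.1] n>= 2.1
```

View pics/w21.png

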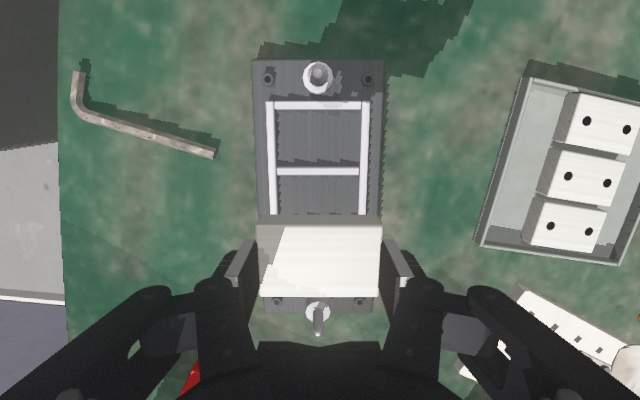

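Emit:
arm_command --rows '[[[0.2,0,15,0,0,0],[0.2,0,40,0,0,0],[0.2,0,60,0,0,0],[0.2,0,70,0,0,0],[0.2,0,77,0,0,0],[0.2,0,81,0,0,0],[0.2,0,84,0,0,0],[0.2,0,86,0,0,0],[0.2,0,86.5,0,0,0],[0.2,0,86.5,0,0,0]]]'

```text
clock: 35.7
eef_pos: [493.5, -68.1, 17.2]
tool_rot: [3.141, -0.001, 0.184]
force: [0.1, -0.5, -1.1]
width: 54.2
```

```bash
python3 - <<'E'
from h import *
st(); d=grab('wrist'); save(d,'w22.png',(200,160,440,340),3.3)
E
```

```text
t35.7 [493.5 -68.1  17.2] [180.   -0.   10.6] F [ 0.1 -0.5 -1.1] w54.2
```

View pics/w22.png

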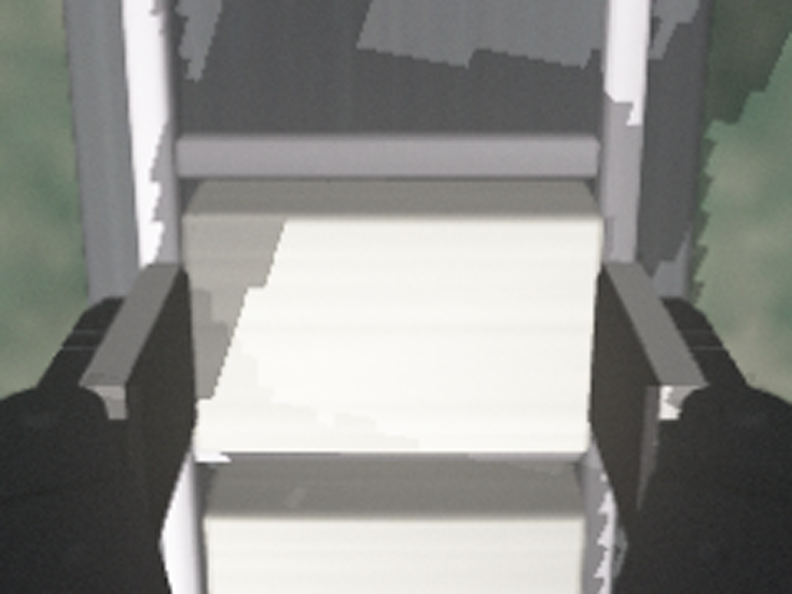

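Emit:
arm_command --rows '[[[0,0,0,0,0,0],[0,0,0,0,0,0],[0,0,0,0,0,0],[0,0,0,0,0,0],[0,0,-10,0,0,0],[0,0,-35,0,0,0],[0,0,-75,0,0,0],[0,0,-105,0,0,0],[0,0,-105,0,0,0],[0,0,-105,0,0,0],[0,0,-105,0,0,0]]]' --claw 0.6

```text
clock: 36.67
eef_pos: [492.9, -67.7, 122.1]
tool_rot: [-3.141, -0.0, 0.185]
force: [1.0, 0.9, -0.2]
width: 68.2
```

```bash
python3 - <<'E'
from h import *
st(); d=grab('wrist'); save(d,'w23.png')
go(527,-316,75,86)
E
```

```text
t36.7 [492.9 -67.7 122.1] [-180.    -0.    10.6] F [ 1.   0.9 -0.2] w68.2
row [-11.5 250.5  46.3] [ -0.1   0.  -75.4] n>= 10.5
```

View pics/w23.png

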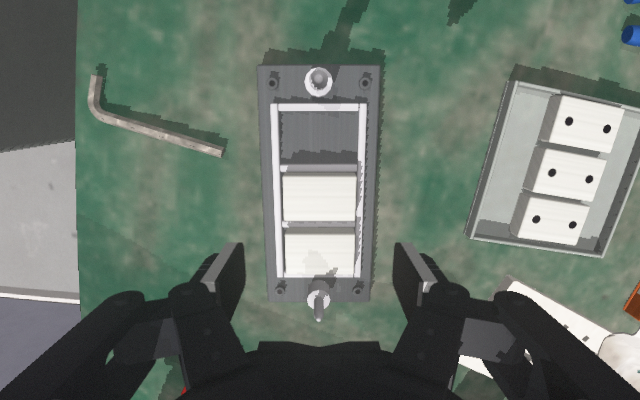

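Two seated. Back to the knob.

Emit:
arm_command --rows '[[[0,10,0,0,0,-6],[-2,34,0,0,0,-13],[-4,62,0,0,0,-20],[-6,92,0,0,0,-27],[-7,122,0,0,0,-34],[-8,152,0,0,0,-41],[-9,180,0,0,0,-48],[-10,205,0,0,0,-55],[-11,226,0,0,0,-62],[-11.5,241,5,0,0,-69],[-11.5,249,10,0,0,-75.5],[-11.5,250.5,25,0,0,-75.5],[-11.5,250.5,46,0,0,-75.5],[-11.5,250.5,46,0,0,-75.5],[-11.5,250.5,46,0,0,-75.5],[-11.5,250.5,46,0,0,-75.5]]]'

```text
clock: 38.05
eef_pos: [527.5, -316.2, 75.6]
tool_rot: [-3.141, -0.001, 1.502]
force: [0.3, 0.6, -0.2]
width: 68.3
```

```bash
python3 - <<'E'
from h import *
st(); go(526.3,-316,43,86)
E
```

```text
t38.0 [ 527.5 -316.2   75.6] [-180.    -0.    86.1] F [ 0.3  0.6 -0.2] w68.3
row [ 0.1 -1.2 32.6] [-0.  -0.   0.1] n>= 0.8
```

Emit:
arm_command --rows '[[[0,-1,12,0,0,0],[0,-1,25,0,0,0],[0,-1,32,0,0,0],[0,-1,32.5,0,0,0],[0,-1,32.5,0,0,0]]]'

```text
clock: 38.47
eef_pos: [526.2, -316.0, 42.4]
tool_rot: [-3.14, -0.001, 1.502]
force: [-0.1, 0.5, -0.6]
width: 68.4
```

Emit:
arm_command --rows '[[[0,0,0,0,0,0],[0,0,0,0,0,0],[0,0,0,0,0,0],[0,0,0,0,0,0],[0,0,0,0,0,0],[0,0,0,0,0,0],[0,0,0,0,0,0],[0,0,0,0,0,0]]]' --claw -1

```text
clock: 39.13
eef_pos: [527.1, -315.6, 44.0]
tool_rot: [3.141, -0.001, 1.502]
force: [-1.5, 2.3, 5.9]
width: 18.5
```

Emit:
arm_command --rows '[[[0,8,0,0,0,0],[0,20,0,0,0,0],[0,33,0,0,0,0],[0,46,0,0,0,0],[0,59,0,0,0,0],[0,70,0,0,0,0],[0,78,0,0,0,0],[0,83,0,0,0,0],[0,86,0,0,0,0],[0,88,0,0,0,0],[0,88,0,0,0,0],[0,88,0,0,0,0],[0,88,0,0,0,0],[0,88,0,0,0,0]]]'

```text
clock: 40.3
eef_pos: [611.7, -321.0, 44.0]
tool_rot: [-3.136, -0.003, 1.502]
force: [-7.5, 3.7, 10.3]
width: 18.6
```

```bash
python3 - <<'E'
from h import *
st(); d=grab('wrist'); save(d,'w24.png')
E
```

```text
t40.3 [ 611.7 -321.    44. ] [-1.797e+02 -1.000e-01  8.600e+01] F [-7.5  3.7 10.3] w18.6
```

View pics/w24.png

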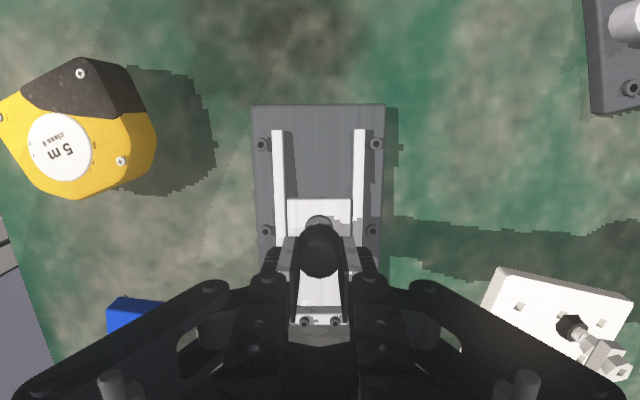

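Emit:
arm_command --rows '[[[0,-4,0,0,0,0],[0,-12,0,0,0,0],[0,-24,0,0,0,0],[0,-37,0,0,0,0],[0,-50,0,0,0,0],[0,-63,0,0,0,0],[0,-74,0,0,0,0],[0,-82,0,0,0,0],[0,-86,0,0,0,0],[0,-89,0,0,0,0],[0,-89,0,0,0,0],[0,-89,0,0,0,0]]]'

```text
clock: 41.35
eef_pos: [526.8, -315.6, 44.0]
tool_rot: [3.139, -0.001, 1.502]
force: [2.6, 3.7, 6.5]
width: 18.7
```

Emit:
arm_command --rows '[[[0,0,0,0,0,0],[0,0,0,0,0,0],[0,0,0,0,0,0],[0,0,0,0,0,0],[0,0,-15,0,0,0],[0,0,-40,0,0,0],[0,10,-60,0,0,0],[0,35,-60,0,0,0],[0,60,-60,0,0,0],[0,76,-60,0,0,0],[0,77,-60,0,0,0],[0,77,-60,0,0,0],[0,77,-60,0,0,0],[0,77,-60,0,0,0]]]' --claw 0.6

```text
clock: 42.52
eef_pos: [600.6, -322.1, 102.9]
tool_rot: [-3.139, 0.0, 1.501]
force: [0.1, -0.0, -0.8]
width: 68.1
```

```bash
python3 - <<'E'
from h import *
st(); d=grab('wrist'); save(d,'w25.png')
go(603.1,-319.3,15.7,86.1)
E
```

```text
t42.5 [ 600.6 -322.1  102.9] [-179.9    0.    86. ] F [ 0.1 -0.  -0.8] w68.1
row [ 3.   2.2 87.4] [-0.1  0.  -0.1] n>= 2.1
```

View pics/w25.png

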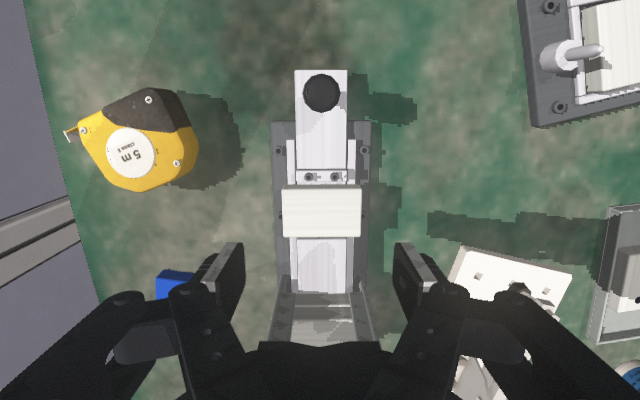

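Emit:
arm_command --rows '[[[2.5,0,15,0,0,-0.1],[2.5,0,40,0,0,-0.1],[2.5,0,65,0,0,-0.1],[2.5,0,80,0,0,-0.1],[2.5,0,86,0,0,-0.1],[2.5,0,88.5,0,0,-0.1],[2.5,0,88.5,0,0,-0.1],[2.5,0,88.5,0,0,-0.1]]]'

```text
clock: 43.23
eef_pos: [603.5, -319.7, 16.0]
tool_rot: [3.14, 0.001, 1.503]
force: [0.7, 0.5, 0.3]
width: 68.2
```

Emit:
arm_command --rows '[[[0,0,0,0,0,0],[0,0,0,0,0,0],[0,0,0,0,0,0],[0,0,0,0,0,0],[0,0,0,0,0,0],[0,0,0,0,0,0]]]' --claw -1

```text
clock: 43.73
eef_pos: [604.0, -319.8, 16.7]
tool_rot: [3.139, 0.001, 1.504]
force: [-0.5, 0.6, 6.5]
width: 54.5
```

```bash
python3 - <<'E'
from h import *
st(); d=grab('wrist'); save(d,'w26.png',(200,180,440,360),3.3)
go(485.2,-22.7,105,10.5)
E
```

```text
t43.7 [ 604.  -319.8   16.7] [1.798e+02 1.000e-01 8.610e+01] F [-0.5  0.6  6.5] w54.5
row [ 288.3 -138.2  -89.1] [ 0.2 -0.1 75.6] n>= 10.6
```

View pics/w26.png

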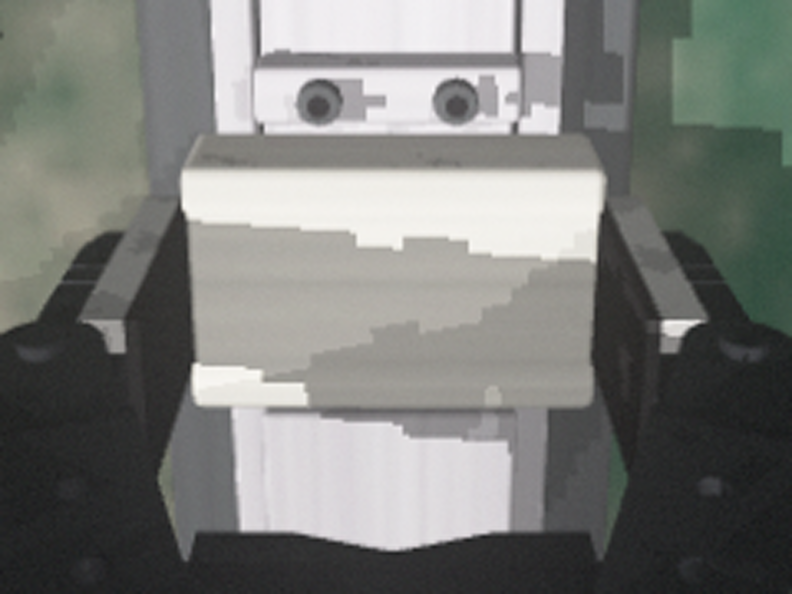

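```bash
python3 - <<'E'
from h import *
go(485,-21.3,105,10.5)
E
```

```text
row [ 289.7 -138.5  -89.1] [ 0.2 -0.1 75.6] n>= 10.6
```

Emit:
arm_command --rows '[[[0,0,-10,0,0,0],[0,0,-35,0,0,0],[0,0,-65,0,0,0],[0,0,-88,0,0,0],[9,-4,-88,0,0,4],[32,-15,-88,0,0,10],[60,-29,-88,0,0,17],[92,-44,-88,0,0,24],[124,-60,-88,0,0,31],[157,-75,-88,0,0,38],[190,-91,-88,0,0,45],[221,-106,-88,0,0,52],[249,-119,-88,0,0,59],[271,-130,-88,0,0,66],[285,-136,-88,0,0,72],[289.7,-138.4,-88,0,0,75.6],[289.7,-138.4,-88,0,0,75.6],[289.7,-138.4,-88,0,0,75.6],[289.7,-138.4,-88,0,0,75.6]]]'

```text
clock: 45.37
eef_pos: [484.6, -21.5, 103.2]
tool_rot: [3.141, -0.001, 0.185]
force: [-0.3, -0.1, -0.4]
width: 54.1
```

```bash
python3 - <<'E'
from h import *
st()
go(485,-21.3,15.7,10.5)
E
```

```text
t45.4 [484.6 -21.5 103.2] [ 1.80e+02 -1.00e-01  1.06e+01] F [-0.3 -0.1 -0.4] w54.1
row [ 0.3 -0.1 87.5] [ 0.  -0.1  0.1] n>= 2.1
```

Emit:
arm_command --rows '[[[0.3,0,15,0,0,0],[0.3,0,40,0,0,0],[0.3,0,60,0,0,0],[0.3,0,70,0,0,0],[0.3,0,77,0,0,0],[0.3,0,81,0,0,0],[0.3,0,84,0,0,0],[0.3,0,86.5,0,0,0],[0.3,0,87.5,0,0,0],[0.3,0,87.5,0,0,0]]]'

```text
clock: 46.2
eef_pos: [484.6, -20.7, 15.6]
tool_rot: [3.141, -0.001, 0.184]
force: [0.3, 0.7, -0.3]
width: 54.2
```

```bash
python3 - <<'E'
from h import *
st(); d=grab('wrist'); save(d,'w27.png',(200,160,440,340),3.3)
E
```

```text
t46.2 [484.6 -20.7  15.6] [180.   -0.   10.6] F [ 0.3  0.7 -0.3] w54.2
```

View pics/w27.png

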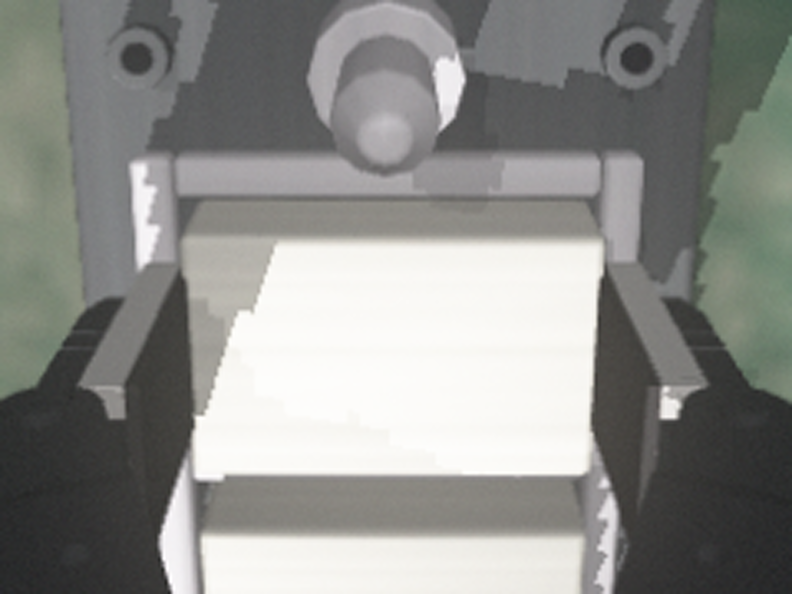

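Emit:
arm_command --rows '[[[0,0,0,0,0,0],[0,0,0,0,0,0],[0,0,0,0,0,0],[0,0,0,0,0,0],[0,0,-10,0,0,0],[0,0,-35,0,0,0],[0,0,-75,0,0,0],[0,0,-105,0,0,0],[0,30,-105,0,0,0],[0,45,-105,0,0,0],[0,45,-105,0,0,0],[0,45,-105,0,0,0]]]' --claw 0.6

```text
clock: 47.25
eef_pos: [492.5, -65.4, 121.0]
tool_rot: [-3.142, -0.001, 0.182]
force: [-0.6, 0.5, 0.4]
width: 68.8
```

```bash
python3 - <<'E'
from h import *
st(); d=grab('wrist'); save(d,'w28.png'); save(d,'w28c.png',(240,60,400,310),2.4)
go(527,-316,75,86)
E
```

```text
t47.2 [492.5 -65.4 121. ] [-180.    -0.    10.5] F [-0.6  0.5  0.4] w68.8
row [-11.7 253.7  45.4] [ -0.1  -0.  -75.5] n>= 10.5
```

View pics/w28c.png

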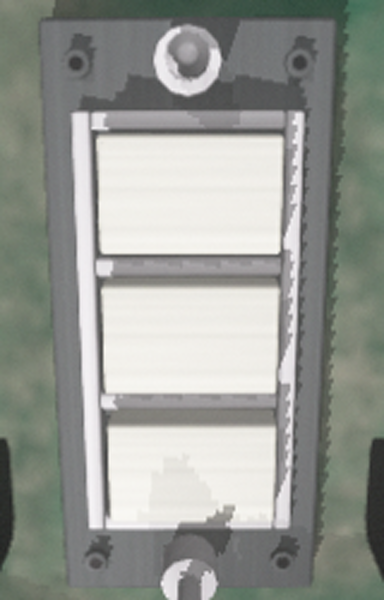

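All three are in. Now push the slide home.

Emit:
arm_command --rows '[[[0,10,0,0,0,-6],[-2,34,0,0,0,-13],[-4,62,0,0,0,-20],[-6,92,0,0,0,-27],[-7,122,0,0,0,-34],[-8,152,0,0,0,-41],[-9,180,0,0,0,-48],[-10,206,0,0,0,-55],[-11,228,0,0,0,-62],[-11.5,244,5,0,0,-69],[-11.5,252,10,0,0,-75.5],[-11.5,253.5,25,0,0,-75.5],[-11.5,253.5,46,0,0,-75.5],[-11.5,253.5,46,0,0,-75.5],[-11.5,253.5,46,0,0,-75.5],[-11.5,253.5,46,0,0,-75.5]]]'

```text
clock: 48.63
eef_pos: [528.1, -315.5, 74.8]
tool_rot: [-3.142, -0.0, 1.503]
force: [0.5, 0.5, 0.5]
width: 68.2
```

```bash
python3 - <<'E'
from h import *
st(); go(526.3,-316,43,86)
E
```

```text
t48.6 [ 528.1 -315.5   74.8] [-180.    -0.    86.1] F [0.5 0.5 0.5] w68.2
row [-0.6 -1.8 31.8] [-0.  -0.   0.1] n>= 0.8
```

Emit:
arm_command --rows '[[[-0.5,-2,12,0,0,0],[-0.5,-2,25,0,0,0],[-0.5,-2,32,0,0,0],[-0.5,-2,32,0,0,0],[-0.5,-2,32,0,0,0]]]'

```text
clock: 49.05
eef_pos: [525.5, -316.3, 42.0]
tool_rot: [-3.141, -0.0, 1.502]
force: [0.5, -0.1, -0.1]
width: 68.1
```

Emit:
arm_command --rows '[[[0,0,0,0,0,0],[0,0,0,0,0,0],[0,0,0,0,0,0],[0,0,0,0,0,0],[0,0,0,0,0,0],[0,0,0,0,0,0],[0,0,0,0,0,0],[0,0,0,0,0,0]]]' --claw -1

```text
clock: 49.72
eef_pos: [526.2, -315.6, 43.0]
tool_rot: [3.141, -0.001, 1.502]
force: [-0.2, 2.7, 4.4]
width: 18.5
```

Emit:
arm_command --rows '[[[0,8,0,0,0,0],[0,20,0,0,0,0],[0,33,0,0,0,0],[0,46,0,0,0,0],[0,59,0,0,0,0],[0,70,0,0,0,0],[0,78,0,0,0,0],[0,83,0,0,0,0],[0,86,0,0,0,0],[0,88,0,0,0,0],[0,88,0,0,0,0],[0,88,0,0,0,0],[0,86,0,0,0,0],[0,86,0,0,0,0]]]'

```text
clock: 50.88
eef_pos: [610.7, -320.9, 43.1]
tool_rot: [-3.14, -0.002, 1.502]
force: [-3.1, 3.2, 7.0]
width: 18.8
```

Emit:
arm_command --rows '[[[0,0,0,0,0,0],[0,0,0,0,0,0],[0,0,0,0,0,0],[0,0,0,0,0,0],[0,0,-15,0,0,0],[0,0,-45,0,0,0],[0,0,-85,0,0,0],[0,0,-125,0,0,0],[0,0,-160,0,0,0],[0,20,-180,0,0,0],[0,25,-180,0,0,0],[0,25,-180,0,0,0]]]' --claw 0.6

```text
clock: 51.88
eef_pos: [638.8, -324.2, 225.0]
tool_rot: [3.136, 0.001, 1.503]
force: [-0.8, 0.8, -0.6]
width: 68.4
```

```bash
python3 - <<'E'
from h import *
st(); d=grab('wrist'); save(d,'w29.png')
d=grab('top'); save(d,'top29.png',(220,80,460,300),3.2)
E
```

```text
t51.9 [ 638.8 -324.2  225. ] [1.797e+02 1.000e-01 8.610e+01] F [-0.8  0.8 -0.6] w68.4
```

View pics/w29.png

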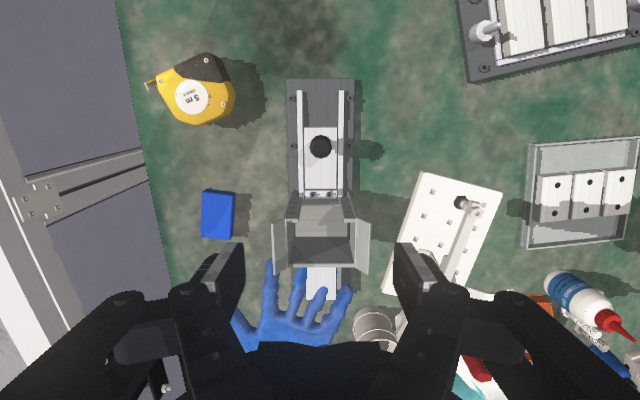

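View pics/top29.png

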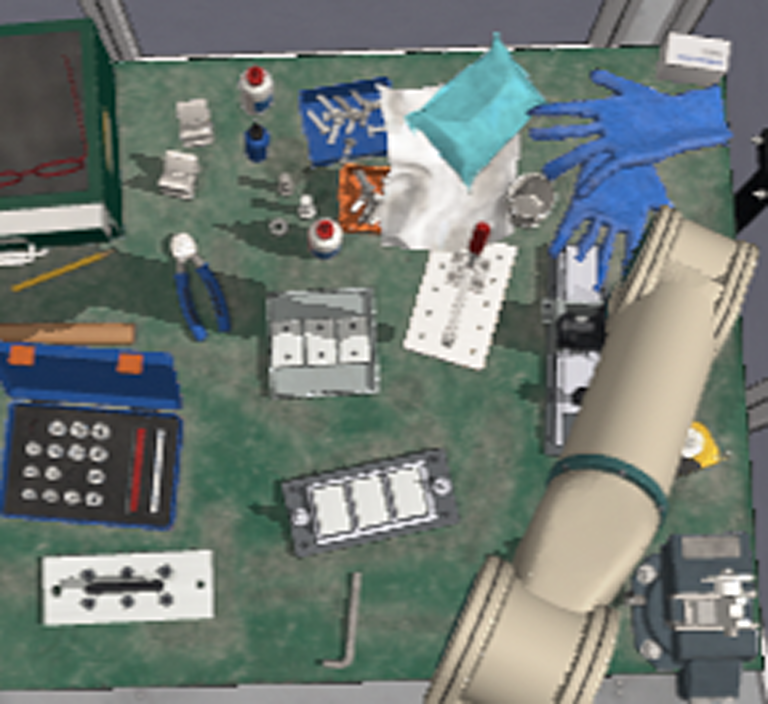

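```bash
python3 - <<'E'
from h import *
st(); d=load('wrist'); print(at_z(d,[(320,146.5)],56))
go(420,180,220,2)
print(sensors.read_state()['qpos'].round(2))
E
```

```text
t52.0 [ 635.4 -323.9  221.5] [-179.9   -0.    86.1] F [-0.9  0.  -0.4] w68.1
[[ 609.68093966 -319.49573547   56.        ]]
row [ 487.9 -249.5    2.4] [-0.1  0.1 84.1] n>= 13.1
[ 0.4   0.74  0.06  1.32 -0.05  1.09  1.97]
```

Emit:
arm_command --rows '[[[10,-5,0,0,0,5],[40,-20,0,0,0,12],[75,-38,0,0,0,19],[111,-57,0,0,0,26],[148,-75,0,0,0,33],[184,-94,0,0,0,40],[221,-113,0,0,0,47],[258,-132,0,0,0,54],[295,-151,0,0,0,61],[332,-170,0,0,0,68],[368,-188,0,0,0,75],[405,-207,0,0,0,82],[440,-225,0,0,0,84],[467,-239,0,0,0,84],[483,-247,0,0,0,84],[488,-249,0,0,0,84],[488,-249,0,0,0,84],[488,-249,0,0,0,84],[488,-249,0,0,0,84]]]'

```text
clock: 53.57
eef_pos: [422.0, 177.6, 222.1]
tool_rot: [3.14, 0.0, 0.033]
force: [0.5, -0.8, 1.0]
width: 68.5
```

```bash
python3 - <<'E'
from h import *
st(); d=grab('wrist'); save(d,'w30.png')
print(sensors.read_state()['qpos'].round(2))
E
```

```text
t53.6 [422.  177.6 222.1] [179.9   0.    1.9] F [ 0.5 -0.8  1. ] w68.5
[-0.82  0.41  0.5   2.05 -0.28  0.75 -0.12]
```

View pics/w30.png

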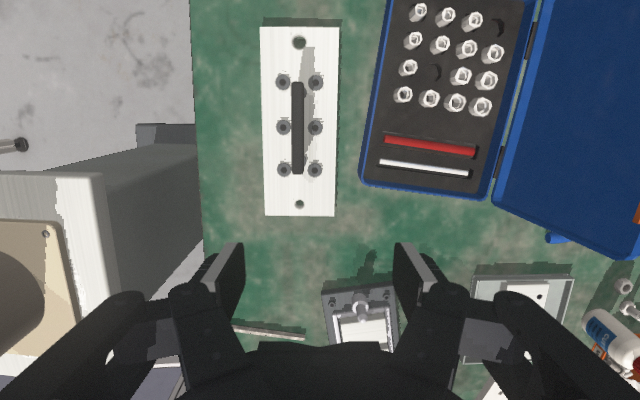

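```bash
python3 - <<'E'
from h import *
d=load('wrist'); save(d,'w30c.png',(250,15,350,225),2.8)
E
```

```text
(no output)
```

View pics/w30c.png

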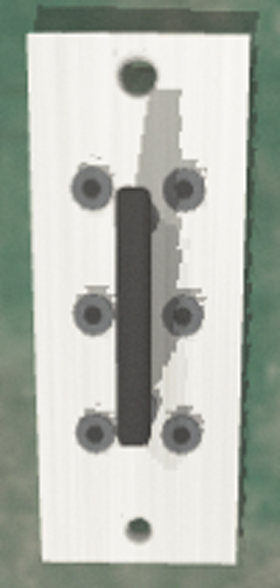

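```bash
python3 - <<'E'
from h import *
d=load('wrist')
f=lambda P:[(250+u/2.8-.32,15+v/2.8-.32) for u,v in P]
h=at_z(d,f([(138,77),(139,529)]),10);v=h[0]-h[1];print(h.round(1),h.mean(0).round(1),np.linalg.norm(v),np.degrees(np.arctan2(-v[0],v[1])))
c=at_z(d,f([(28,35),(250,36),(237,563),(42,560)]),10);print(c.round(1),c.mean(0).round(1))
b=at_z(d,f([(134,188),(134,444)]),45);print(b.round(1),b.mean(0).round(1),np.linalg.norm(b[0]-b[1]))
go(b.mean(0)[0],b.mean(0)[1],70,0)
E
```

```text
[[399.1 310.3  10. ]
 [402.7 139.6  10. ]] [400.9 225.   10. ] 170.72139599498578 1.20549120732429
[[359.3 323.5  10. ]
 [439.  325.5  10. ]
 [443.3 126.3  10. ]
 [362.9 124.9  10. ]] [401.1 225.1  10. ]
[[400.6 269.2  45. ]
 [402.1 182.   45. ]] [401.4 225.6  45. ] 87.29230039551979
row [-19.2 -48.6 152.2] [0.  0.  1.9] n>= 3.9
```

```bash
python3 - <<'E'
from h import *
st();go(400.4,224.4,22,1.2)
E
```

```text
t53.6 [422.2 177.7 222.2] [180.    0.    1.9] F [-0.  -0.8  0.9] w68.2
row [-20.2 -47.5 200.2] [0.  0.  0.7] n>= 5.0
```

Emit:
arm_command --rows '[[[-20,-47,15,0,0,0.7],[-20,-47,50,0,0,0.7],[-20,-47,90,0,0,0.7],[-20,-47,120,0,0,0.7],[-20,-47,130,0,0,0.7],[-20,-47,130,0,0,0.7],[-20,-47,130,0,0,0.7]]]'

```text
clock: 54.2
eef_pos: [400.6, 224.5, 92.1]
tool_rot: [3.141, 0.001, 0.021]
force: [0.4, 0.8, 0.5]
width: 68.8
```

```bash
python3 - <<'E'
from h import *
st(); d=grab('wrist'); save(d,'w31.png')
go(400.4,224.4,22,1.2)
E
```

```text
t54.2 [400.6 224.5  92.1] [179.9   0.    1.2] F [0.4 0.8 0.5] w68.8
row [-0.7  0.7 70.8] [-0.  -0.1  0. ] n>= 1.7
```

View pics/w31.png

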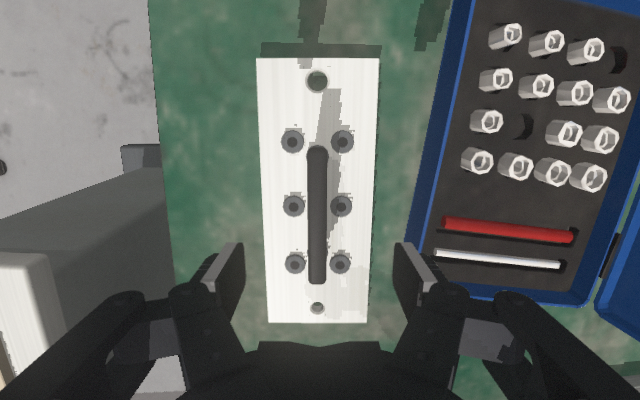

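```bash
python3 - <<'E'
from h import *
d=load('wrist')
b=at_z(d,[(317.5,147),(317.5,284)],45);print(b.round(1),b.mean(0).round(1))
h=at_z(d,[(317.5,81),(318,308)],10);print(h.round(1),h.mean(0).round(1))
E
```

```text
[[400.2 271.4  45. ]
 [402.  181.7  45. ]] [401.1 226.6  45. ]
[[399.2 310.6  10. ]
 [403.2 139.2  10. ]] [401.2 224.9  10. ]
```

Emit:
arm_command --rows '[[[-0.5,0.5,20,0,0,0],[-0.5,0.5,45,0,0,0],[-0.5,0.5,60,0,0,0],[-0.5,0.5,67,0,0,0],[-0.5,0.5,70,0,0,0],[-0.5,0.5,70,0,0,0],[-0.5,0.5,70,0,0,0]]]'

```text
clock: 54.83
eef_pos: [400.6, 225.6, 23.3]
tool_rot: [-3.141, -0.002, 0.023]
force: [-0.6, -0.5, -0.7]
width: 68.5
```

Emit:
arm_command --rows '[[[0,0,0,0,0,0],[0,0,0,0,0,0],[0,0,0,0,0,0],[0,0,0,0,0,0],[0,0,0,0,0,0],[0,0,0,0,0,0],[0,0,0,0,0,0],[0,0,0,0,0,0],[0,0,0,0,0,0],[0,0,0,0,0,0]]]' --claw -1

```text
clock: 55.67
eef_pos: [399.5, 225.6, 22.7]
tool_rot: [-3.141, -0.0, 0.023]
force: [-1.1, 0.2, 4.9]
width: 10.7
```

```bash
python3 - <<'E'
from h import *
st(); d=grab('wrist'); save(d,'w32.png')
E
```

```text
t55.7 [399.5 225.6  22.7] [-180.    -0.     1.3] F [-1.1  0.2  4.9] w10.7
```

View pics/w32.png

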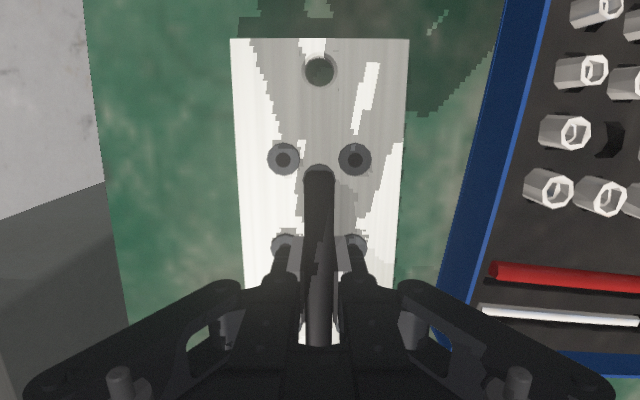

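Emit:
arm_command --rows '[[[0,0,-4,0,0,0],[0,0,-12,0,0,0],[0,0,-25,0,0,0],[0,0,-40,0,0,0],[0,0,-55,0,0,0],[0,0,-68,0,0,0],[0,0,-77,0,0,0],[0,0,-80,0,0,0],[0,0,-80,0,0,0],[0,0,-80,0,0,0]]]'

```text
clock: 56.55
eef_pos: [399.0, 225.5, 102.0]
tool_rot: [3.141, 0.001, 0.024]
force: [-0.5, -0.4, -5.6]
width: 10.5
```

```bash
python3 - <<'E'
from h import *
st(); d=grab('wrist'); save(d,'w33.png')
go(493.5,-67.5,102,10.6)
E
```

```text
t56.5 [399.  225.5 102. ] [180.    0.    1.4] F [-0.5 -0.4 -5.6] w10.5
row [ 8.76e+01  2.95e+02 -2.00e-01] [ 0.   0.1 -9.2] n>= 7.4
```

View pics/w33.png

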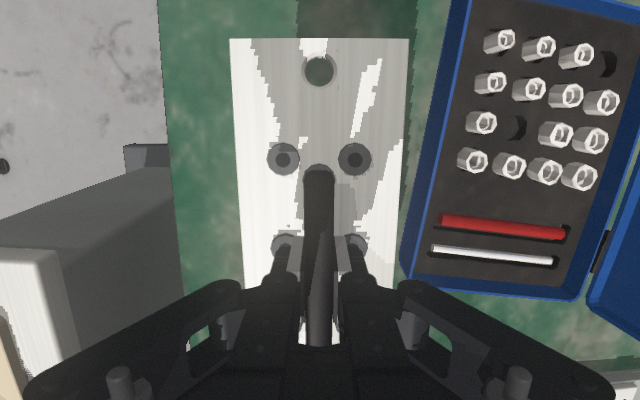

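Emit:
arm_command --rows '[[[2,7,0,0,0,0],[6,20,0,0,0,-0.6],[12,40,0,0,0,-1.2],[19,65,0,0,0,-2],[27,92,0,0,0,-3],[36,120,0,0,0,-4],[44,148,0,0,0,-5],[52,176,0,0,0,-6],[60,203,0,0,0,-7],[68,230,0,0,0,-8],[75,253,0,0,0,-8.6],[81,272,0,0,0,-9.2],[85,286,0,0,0,-9.2],[87,293,0,0,0,-9.2],[87.6,295,0,0,0,-9.2],[87.6,295,0,0,0,-9.2],[87.6,295,0,0,0,-9.2],[87.6,295,0,0,0,-9.2]]]'

```text
clock: 58.1
eef_pos: [493.4, -65.9, 102.0]
tool_rot: [-3.14, 0.001, 0.186]
force: [1.0, 0.4, -6.8]
width: 10.6
```

```bash
python3 - <<'E'
from h import *
st(); d=grab('wrist'); save(d,'w34.png')
d=grab('scene'); save(d,'s34.png',(220,120,440,280),3.4)
E
```

```text
t58.1 [493.4 -65.9 102. ] [-1.799e+02  1.000e-01  1.070e+01] F [ 1.   0.4 -6.8] w10.6
```

View pics/w34.png

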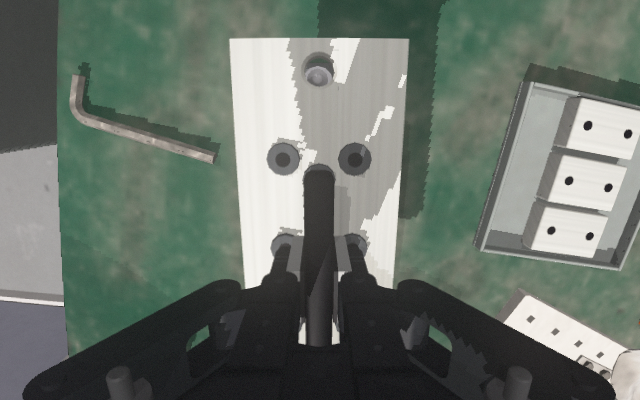

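View pics/s34.png

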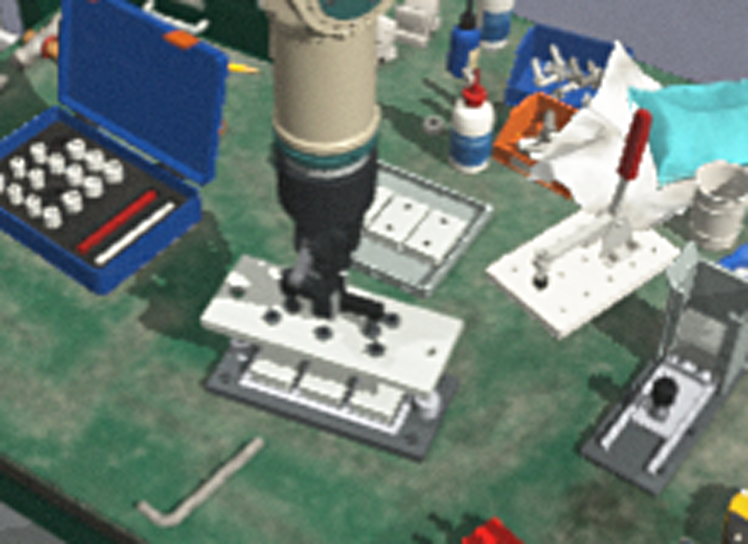

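```bash
python3 - <<'E'
from h import *
d=load('wrist'); save(d,'w34c.png',(290,40,350,100),10)
E
```

```text
(no output)
```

View pics/w34c.png

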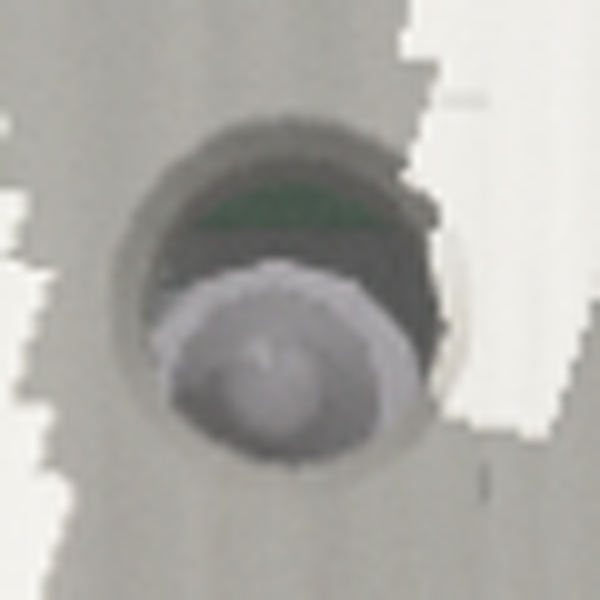

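```bash
python3 - <<'E'
from h import *
d=load('wrist')
s=sensors.read_state()
h=at_z(d,[(318.5,69.1)],89.3)[0]; w=at_z(d,[(316.75,78.0)],55)[0]
col=at_z(d,[(290+28.4-.45,40+(260+0)/10-.45)],29)[0] # collar far top edge
print(h.round(1),w.round(1),'collar edge',col.round(1), 'hole rel TCP tool',Rt().inv().apply(h-s['eef_pos']).round(2))
print('dowel-hole in tool',Rt().inv().apply(w-h).round(2))
# depth check
print(by_depth(d,[(316,80),(330,60),(300,45)]).round(1))
E
```

```text
[478.8  18.8  89.3] [478.   17.7  55. ] collar edge [476.9  27.3  29. ] hole rel TCP tool [  1.07 -86.29  12.98]
dowel-hole in tool [-0.96  1.   34.3 ]
[[477.8  16.5  55.2]
 [483.2  23.9  87.5]
 [468.8  27.3  89.5]]
```

```bash
python3 - <<'E'
from h import *
import cv2
d0=cv2.imread('pics/w28.png'); 
# need pose at w28: camera rel tool from current
d=load('wrist'); s=sensors.read_state()
R=Rt(s).as_matrix(); P=d['pose']
Tc=np.eye(4);Tc[:3,:3]=R.T@P[:3,:3];Tc[:3,3]=R.T@(P[:3,3]-s['eef_pos'])
print(Tc.round(3))
def camat(x,y,z,yaw):
    T=np.eye(4);T[:3,:3]=Rn.from_euler('xyz',[180,0,yaw],degrees=True).as_matrix();T[:3,3]=[x,y,z]
    return T@Tc
e=dict(d); e['pose']=camat(492.5,-65.4,121.0,10.45)
f=lambda P:[(240+u/2.4-.3,60+v/2.4-.3) for u,v in P]
c=at_z(e,f([(40,18),(336,20),(312,588),(68,585)]),12);print(c.round(1),c.mean(0).round(1))
a=lambda v:np.degrees(np.arctan2(-v[0],v[1]))
print('edges',a(c[0]-c[3]),a(c[1]-c[2]))
r=at_z(e,f([(73,113),(305,113),(289,528),(90,528)]),17);print('ribs',r.round(1),r.mean(0).round(1),a(r[0]-r[3]),a(r[1]-r[2]))
k=at_z(e,f([(188,62),(189,580)]),29);print(k.round(1),k.mean(0).round(1),a(k[0]-k[1]),np.linalg.norm(k[0]-k[1]))
E
```

```text
[[ 1.00000e+00 -1.00000e-03 -1.00000e-03  1.06500e+00]
 [-1.00000e-03 -9.63000e-01 -2.68000e-01 -6.95720e+01]
 [-0.00000e+00  2.68000e-01 -9.63000e-01 -1.42173e+02]
 [ 0.00000e+00  0.00000e+00  0.00000e+00  1.00000e+00]]
[[ 431.1   23.1   12. ]
 [ 519.9   38.9   12. ]
 [ 556.9 -155.4   12. ]
 [ 467.3 -170.6   12. ]] [493.8 -66.   12. ]
edges 10.597694178429792 10.77530106138598
ribs [[ 445.9   -2.9   17. ]
 [ 515.8   10.    17. ]
 [ 541.6 -129.6   17. ]
 [ 472.1 -142.5   17. ]] [493.9 -66.3  17. ] 10.633665467174325 10.4778926299159
[[ 478.    17.4   29. ]
 [ 509.1 -149.1   29. ]] [493.6 -65.9  29. ] 10.58094695887961 169.40508916885133
```

```bash
python3 - <<'E'
import cv2
a=cv2.imread('pics/w28.png')
t=cv2.resize(a[60:110,290:345],None,fx=8,fy=8,interpolation=cv2.INTER_CUBIC)
b=cv2.resize(a[270:320,290:345],None,fx=8,fy=8,interpolation=cv2.INTER_CUBIC)
import numpy as np
cv2.imwrite('pics/w28d.png',np.vstack([t,b])[:, :])
E
```

View pics/w28d.png

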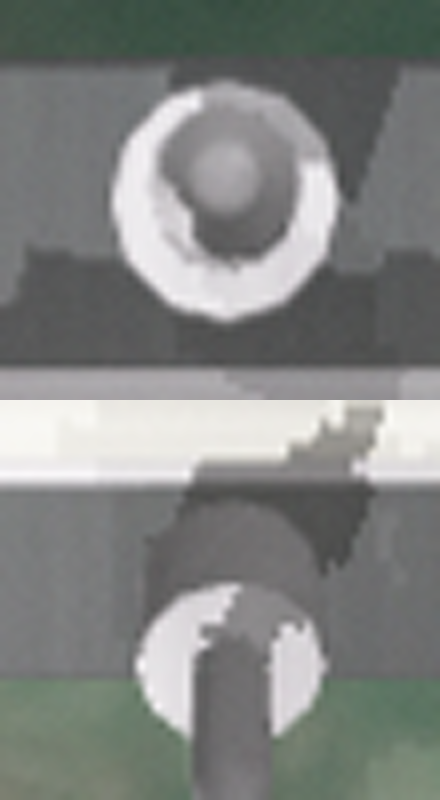

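Emit:
arm_command --rows '[[[-1,1,4,0,0,0.1],[-1,1,10,0,0,0.1],[-1,1,16,0,0,0.1],[-1,1,19,0,0,0.1],[-1,1,20,0,0,0.1],[-1,1,20,0,0,0.1],[-1,1,20,0,0,0.1],[-1,1,20,0,0,0.1]]]'

```text
clock: 58.87
eef_pos: [493.4, -68.7, 82.4]
tool_rot: [3.141, -0.0, 0.182]
force: [0.4, -0.4, -5.2]
width: 10.4
```

```bash
python3 - <<'E'
from h import *
st(); d=grab('wrist'); save(d,'w35c.png',(290,40,350,100),10)
print(by_depth(d,[(318,75),(316,72)]).round(1))
E
```

```text
t58.9 [493.4 -68.7  82.4] [180.   -0.   10.4] F [ 0.4 -0.4 -5.2] w10.4
[[479.1  15.   53.6]
 [477.9  16.1  54.3]]
```

View pics/w35c.png

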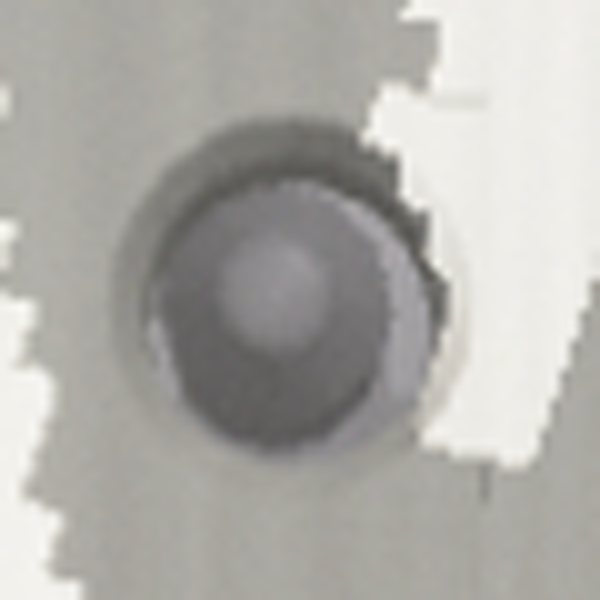

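```bash
python3 - <<'E'
from h import *
d=load('wrist');s=sensors.read_state()
h=at_z(d,[(318.5,69.1)],69.7)[0]
for q in [(272,297),(276,315)]:
  w=at_z(d,[(290+q[0]/10-.45,40+q[1]/10-.45)],55 if q[1]<310 else 50)[0]; print(Rt().inv().apply(w-h).round(2),w.round(1),h.round(1))
E
```

```text
[-0.86 -1.5  14.7 ] [478.   17.4  55. ] [479.1  16.1  69.7]
[-0.68 -1.17 19.7 ] [478.2  17.1  50. ] [479.1  16.1  69.7]
```

Emit:
arm_command --rows '[[[-0.8,-1.3,0,0,0,-0.15],[-0.8,-1.3,0,0,0,-0.15],[-0.8,-1.3,0,0,0,-0.15],[-0.8,-1.3,0,0,0,-0.15]]]'

```text
clock: 59.25
eef_pos: [492.2, -67.4, 82.4]
tool_rot: [3.142, -0.0, 0.185]
force: [0.3, -0.5, -6.2]
width: 10.6
```

```bash
python3 - <<'E'
from h import *
st(); d=grab('wrist'); save(d,'w36c.png',(290,40,350,100),10)
d=grab('scene'); save(d,'s36.png',(270,190,370,260),7)
E
```

```text
t59.2 [492.2 -67.4  82.4] [180.   -0.   10.6] F [ 0.3 -0.5 -6.2] w10.6
```

View pics/w36c.png

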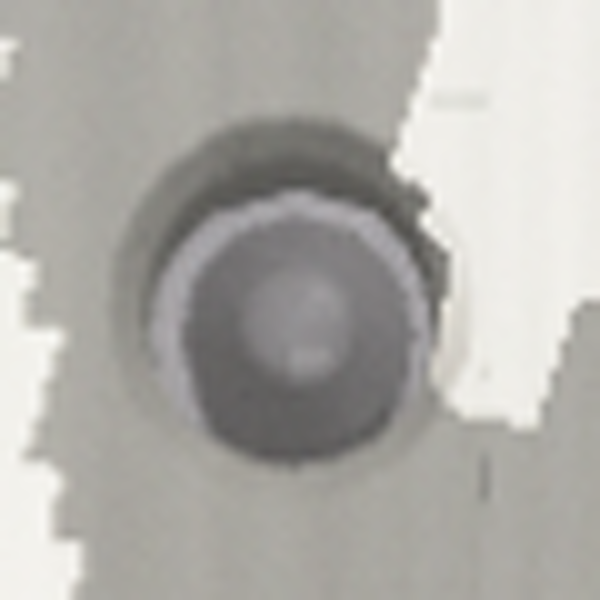

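View pics/s36.png

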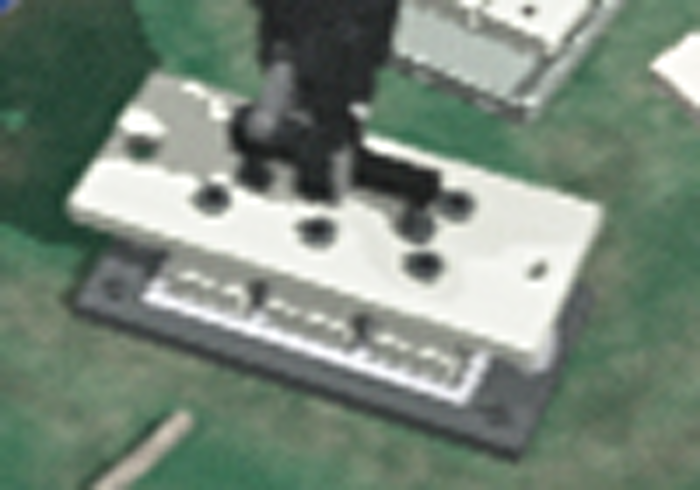

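```bash
python3 - <<'E'
from h import *
d=load('wrist');s=sensors.read_state()
h=at_z(d,[(318.5,69.1)],69.7)[0]
for q,z in [((299,322),55),((300,340),50)]:
  w=at_z(d,[(290+q[0]/10-.45,40+q[1]/10-.45)],z)[0]; print(Rt().inv().apply(w-h).round(2),w.round(1),h.round(1))
# expected positions of bore bottom centre
R=Rt(s)
for z in (59.7,): print('bore bottom center crop px',((proj(d,[h[0],h[1],z])-[290,40]+.45)*10).round(0))
E
```

```text
[ 0.48 -0.33 14.7 ] [478.1  17.7  55. ] [477.7  17.3  69.7]
[ 0.55  0.05 19.7 ] [478.3  17.4  50. ] [477.7  17.3  69.7]
bore bottom center crop px [[289. 319.]]
```

Emit:
arm_command --rows '[[[0.4,-0.1,0,0,0,0],[0.4,-0.1,0,0,0,0],[0.4,-0.1,2,0,0,0],[0.4,-0.1,4,0,0,0],[0.4,-0.1,6,0,0,0],[0.4,-0.1,8,0,0,0],[0.4,-0.1,9,0,0,0],[0.4,-0.1,9,0,0,0]]]'

```text
clock: 60.02
eef_pos: [492.3, -67.3, 72.9]
tool_rot: [-3.141, 0.001, 0.185]
force: [-1.0, -1.2, -4.7]
width: 10.8
```

```bash
python3 - <<'E'
from h import *
st(); d=grab('wrist'); save(d,'w37c.png',(290,40,350,100),10)
print(sensors.read_state()['torque'].round(2))
d=grab('scene'); save(d,'s37.png',(270,190,370,260),7)
E
```

```text
t60.0 [492.3 -67.3  72.9] [-180.     0.    10.6] F [-1.  -1.2 -4.7] w10.8
[ 0.03 -0.03  0.08]
```

View pics/w37c.png

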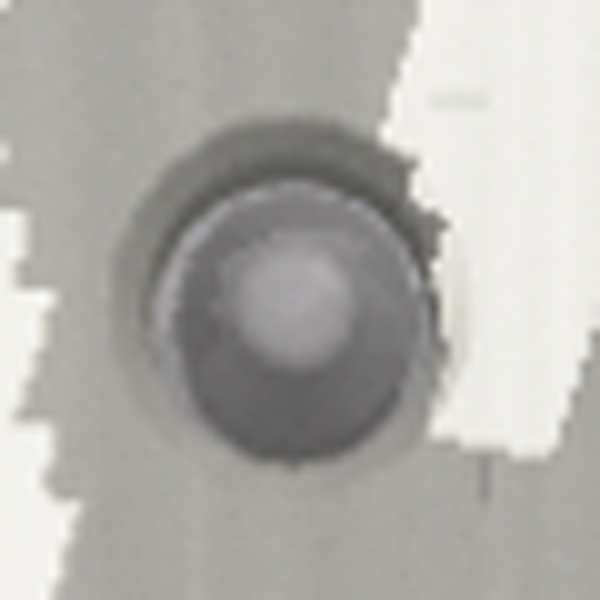

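View pics/s37.png

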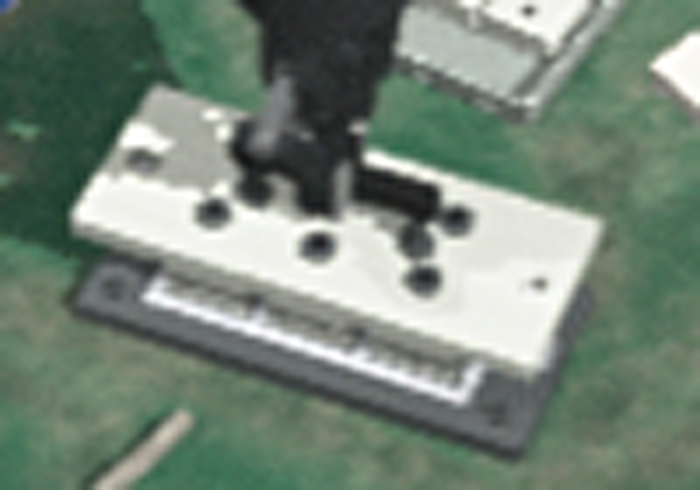

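Emit:
arm_command --rows '[[[0,0,1.5,0,0,0],[0,0,3,0,0,0],[0,0,4.5,0,0,0],[0,0,6,0,0,0],[0,0,6,0,0,0],[0,0,6,0,0,0]]]'

```text
clock: 60.62
eef_pos: [492.4, -67.3, 67.2]
tool_rot: [-3.141, 0.0, 0.185]
force: [0.4, -0.6, -5.0]
width: 10.9
```

```bash
python3 - <<'E'
from h import *
st(); d=grab('wrist'); save(d,'w38c.png',(290,40,350,100),10)
print(sensors.read_state()['torque'].round(2))
E
```

```text
t60.6 [492.4 -67.3  67.2] [-180.     0.    10.6] F [ 0.4 -0.6 -5. ] w10.9
[-0.02 -0.01 -0.02]
```

View pics/w38c.png

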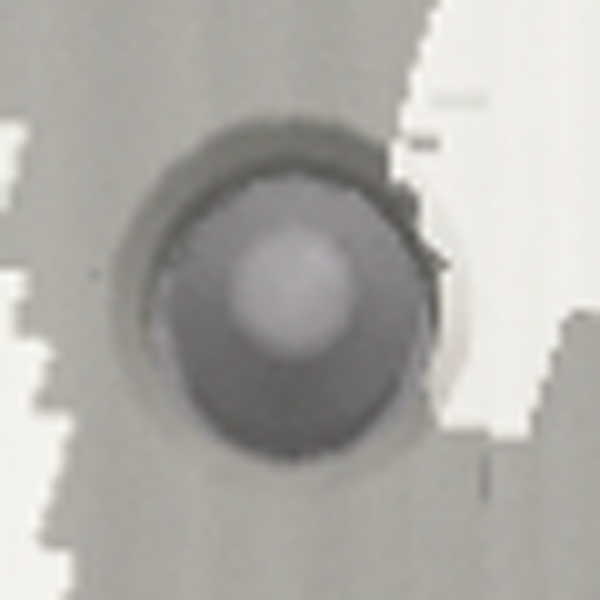

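Emit:
arm_command --rows '[[[0,0,1.5,0,0,0],[0,0,3,0,0,0],[0,0,4.5,0,0,0],[0,0,6,0,0,0],[0,0,7.5,0,0,0],[0,0,7.5,0,0,0],[0,0,7.5,0,0,0]]]'

```text
clock: 61.25
eef_pos: [492.4, -67.3, 59.7]
tool_rot: [-3.141, 0.0, 0.185]
force: [0.3, 0.4, -5.9]
width: 10.6
```

```bash
python3 - <<'E'
from h import *
st(); d=grab('wrist'); save(d,'w39c.png',(290,40,350,100),10)
print(sensors.read_state()['torque'].round(2))
E
```

```text
t61.2 [492.4 -67.3  59.7] [-180.     0.    10.6] F [ 0.3  0.4 -5.9] w10.6
[-0.   -0.01  0.01]
```

View pics/w39c.png

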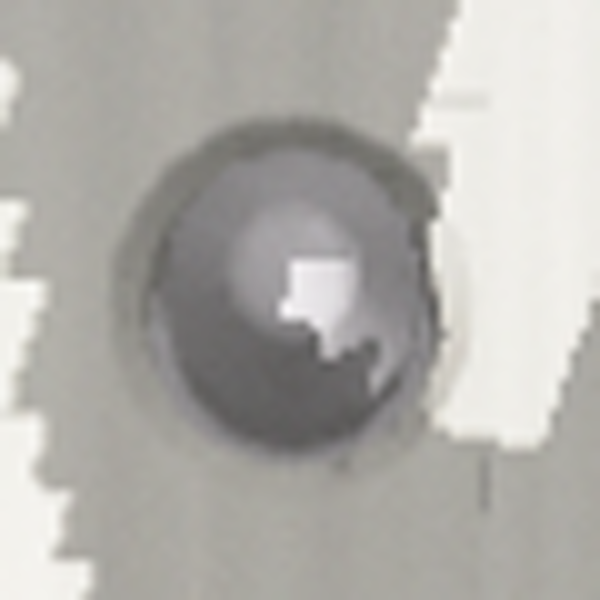

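Emit:
arm_command --rows '[[[0,0,1.5,0,0,0],[0,0,3,0,0,0],[0,0,4.5,0,0,0],[0,0,6,0,0,0],[0,0,7,0,0,0],[0,0,8,0,0,0],[0,0,8.5,0,0,0],[0,0,8.5,0,0,0]]]'

```text
clock: 61.97
eef_pos: [492.5, -67.2, 51.8]
tool_rot: [-3.141, -0.0, 0.185]
force: [-1.1, 0.3, 2.7]
width: 10.8
```

```bash
python3 - <<'E'
from h import *
st(); print(sensors.read_state()['torque'].round(2))
E
```

```text
t62.0 [492.5 -67.2  51.8] [-180.    -0.    10.6] F [-1.1  0.3  2.7] w10.8
[ 0.06  0.34 -0.02]
```

Emit:
arm_command --rows '[[[0,0,0,0,0,0],[0,0,0,0,0,0],[0,0,0,0,0,0],[0,0,0,0,0,0],[0,0,0,0,0,0],[0,0,-10,0,0,0],[0,0,-35,0,0,0],[0,0,-75,0,0,0],[0,30,-110,0,0,0],[0,55,-130,0,0,0],[0,55,-130,0,0,0],[0,55,-130,0,0,0]]]' --claw 0.6

```text
clock: 62.97
eef_pos: [503.7, -123.3, 183.5]
tool_rot: [3.139, -0.004, 0.182]
force: [0.1, 0.5, -0.7]
width: 68.4
```

```bash
python3 - <<'E'
from h import *
st(); d=grab('wrist'); save(d,'w40.png')
save(d,'w40c.png',(250,40,390,340),2)
for n,p in dict(plateTL=(30,0,0),).items(): pass
d=grab('scene'); save(d,'s40.png',(180,100,500,300),2.5)
E
```

```text
t63.0 [ 503.7 -123.3  183.5] [179.9  -0.2  10.4] F [ 0.1  0.5 -0.7] w68.4
```

View pics/w40.png

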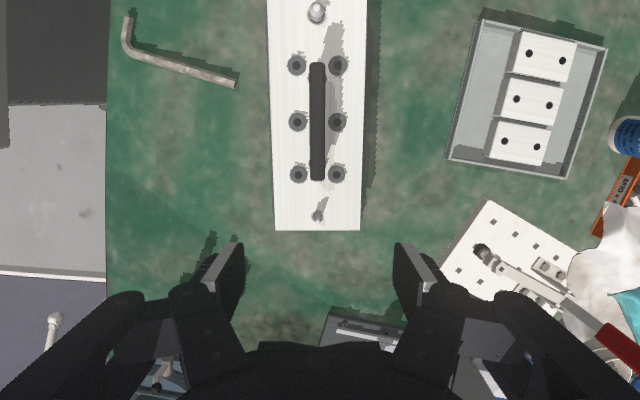

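View pics/s40.png

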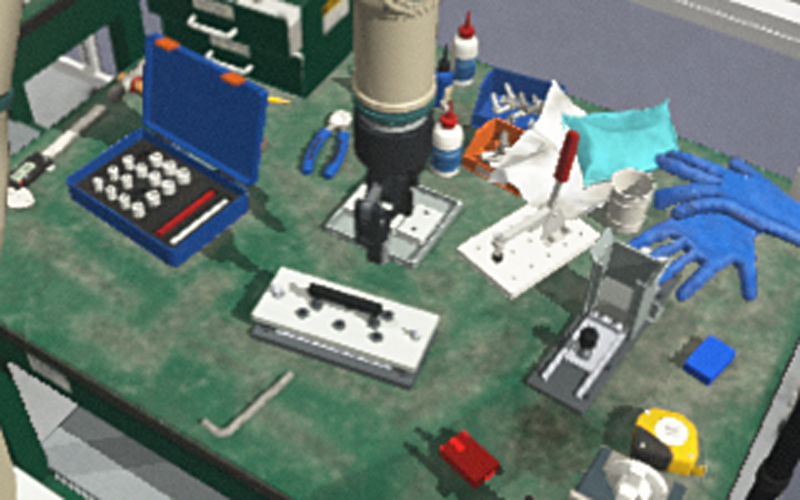

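```bash
python3 - <<'E'
from h import *
st()
d=grab('wrist')
for n,(u0,v0,u1,v1) in dict(top=(275,30,295,55),topR=(345,30,362,55),bot=(282,195,300,225),botR=(335,195,355,225)).items():
    uv=[(u,v) for u in range(u0,u1,2) for v in range(v0,v1,2)]
    p=by_depth(d,uv); print(n,np.median(p,0).round(1))
save(d,'w41c.png',(280,0,360,240),2.4)
E
```

```text
t63.1 [ 502.  -120.4  181.1] [-179.9    0.    10.6] F [ 0.2  0.8 -1. ] w67.6
top [453.3  -6.6  38.7]
topR [508.5   3.8  38.8]
bot [ 481.5 -145.9   38.8]
botR [ 530.3 -136.8   38.8]
```

View pics/w41c.png

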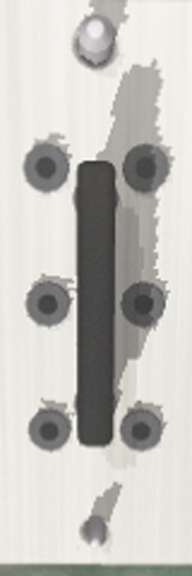

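```bash
python3 - <<'E'
from h import *
print(order.finish_job())
E
```

```text
the job is handed in; nothing more can be done
None
```

The jig is reloaded and the job is handed in, at about 63 s of the 210 s allowed. No verdict was reported.

**What I did**
- I moved the three drilled parts to the tray, side by side.
- I drew three blanks one at a time with the feed slide and laid one in each nest.
- I pushed the slide home after the last blank and lowered the bush plate over both dowels, wide hole on the thick one.

**What the last checks showed**
- **Bush plate:** depth at four points gives its top at 38.7–38.8 mm (39 mm expected), so it is level and down on the collars. Both dowels show through their holes.
- **Slide:** the knob was back within 1 mm of its starting position when I last measured it, before fitting the plate. It looked unchanged in the final scene picture.
- **Nests:** all three held a flat blank in the picture taken before the plate went on. They are hidden under it now.
- **Tray and bystanders:** the tray parts look flat. The oil bottle and side cutters look where they started in the final scene picture.
- **Robot:** it stood clear and touched nothing at hand-in.

**Not confirmed**
- I did not measure the two blanks left in the chute. The last look into the mouth was in shadow.
- The wrist camera disagreed with the gripper by about 1–2 mm, so I aligned the plate by watching the thick dowel through its hole. The thin end was covered by the gripper during lowering and could only be checked once the plate was down.

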